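# Unlock the cutter locker and open its shutter

### The arm

A 7-joint arm with a two-finger parallel gripper is mounted at the origin on the work surface. World frame = base frame: x ahead of the robot, y to its left, z up, the work surface at z = 0. Lengths are in m, angles in rad, forces in N, time in s.
With the tool pointing down it reaches from about 0.425 to 0.825 m from the base axis. Payload 3.6 kg.
Tool frame: the origin (TCP) lies at the very end of the fingers, on their centre line; the grasp point (between the pads) lies 19 mm behind it (manip.grasp_offset is the distance from the TCP to the grasp point, in m); z points along the fingers, x is the direction in which the jaws open and shut, and the axes are right-handed (so a half turn about z gives the same grasp; the last joint's range is limited). The gripper opens to 93 mm and grips with 3 to 60 N. Pads are 15 mm wide; open, the fingers measure 128 mm over their backs; the gripper's body (75 mm by 188 mm) begins 65 mm behind the grasp point.
Start: joints at [-1.339, 0.615, -0.013, 1.423, 0.008, 1.103, -0.04], TCP at [0.166, 0.628, 0.219] pointing down, gripper open.
Joint ranges: [-3.12, 3.12], [-0.3, 2.06], [-1.34, 1.32], [0.26, 2.42], [-1.36, 4.5], [0.01, 1.98], [-2.84, 2.84]. Speed limits (rad/s): [2.79, 2.79, 3.14, 3.14, 3.14, 3.14, 3.14].

### API

Orientations are given as a rotation vector (axis times angle).
In Python, from plant import manip gives the robot as it stands. The module is installed in compiled form; this text tells all that it offers.
- The arm moves only by the tool play_rows, never from a script. Its argument "increments" is a list of rows, each a list of 5 numbers: the opening, from 0 (shut) to 1 (fully open), then the shift along the tool's x, y, z in mm, then the turn about the tool's z in degrees. A call has 1 to 10 rows; each row shifts and turns the commanded pose from where the row before left it, along the tool's axes as they then stand; what a row does not reach is not made up. A row lasts 1/12 s, in which the tool goes at most 41.7 mm and 7.16 degrees, less where a joint would pass 70% of its speed; a pose out of reach is approached as far as the arm can. A call with a gripper value outside its range is refused whole. The fingers move at their own pace and stop on an object; the grip force is fixed at half the most. Time passes only in rows, so rows that do not move let the fingers close. It gives the time, the measured TCP pose, the force and the opening at its end, in the units of the state.
- manip.sense(): the state, without advancing time (a new reading comes with each control period).
- manip.snapshot(name): name is "scene" or "top" or "wrist"; returns a dict with "frame" (420x560x3 uint8, red, green, blue), "range_z" (420x560 float32, m along the optical axis (not along the pixel's ray), 0 where there is no reading), "fx", "fy", "cx", "cy" (pixels), "world_to_cam" (4x4, takes a point from world to camera coordinates). Camera axes: x right, y up, looking along -z (the intrinsics and any distortion apply to the point x, -y, -z); pixel columns grow to the right and rows downward; lengths in m; the calibration is good to about 2 mm. The wrist camera is an equidistant fisheye: a pixel r from the principal point sees the ray r / f radians off the axis. A picture is of the moment at which its call begins.
- manip.finish_job(): hands the job in, once; it reports no verdict.
The state is a dict: "clock": time; "q": joint angles; "joint_velocities": joint speeds; "effort": joint torques, N m; "tool_pos": TCP position; "eef_rot": TCP orientation; "ft_force": force on the tool from outside, world axes, zero at the start; "torque": the same for the moment, N m; "grip_width": finger opening in m.
Only numpy, scipy, OpenCV 4.12 (cv2) and the standard library are available. Lean on these libraries where they do the work, as an engineer would, in place of code of your own. Each camera call takes 0.05 s, during which the arm holds its last target.

### The job

The key stands loosely in the brass lock on the sloping face of the grey cutter locker, but has not caught. Take hold of it, turn it gently back and forth while pressing lightly until it drops fully home, turn it clockwise to the stop to unlock, then slide the green shutter fully open by its black grip. Leave the key fully home in the lock, let go of everything, and do not disturb the things lying around.

Things in the scene. Friction and masses are not known exactly. Their poses are not given: they have to be found in the camera images.
- key_grip (a point): Centre of the loose key's orange handle, a plate 72 mm broad, 14 thick, 38 along the key. z points out of the lock along the key, x along the breadth (up the slope at the start), y through the thickness: pinch there, coming along -z. Key 111 mm long, about 220 g; its 42 mm shoulder disc spans 27 to 33 mm below this point.
- key_tip (a point): Tip of the key, on its axis, 92 mm from key_grip along -z; same axes. The bit is a cross of four equal arms, 26 mm across. At the start it rests on the lock's plug, at an angle where it does not fit: z in lock is -30 mm. Fully home it is -44 mm, and the shoulder disc sits on the brass collar.
- lock: Lock fixed in the locker: brass collar 48 mm across, bore 29, standing 15 mm out of the sloping face. Origin on its axis at the face's level; z squarely out of the face (25 degrees from vertical, leaning to the locker's low front), x up the slope, y level, to the left for one standing at the front. Clockwise below is as seen from outside.
- shutter_grip (a point): The black grip bar on the green shutter, 14 mm wide up the slope, 70 mm long along the slope's level lines, standing 7 to 43 mm above the sloping face; this point is on its middle, 28 mm above the face. Axes as lock. At the start it lies 115 mm to the right of the lock (along lock's -y).
- shutter (a joint): Travel of the green shutter (124 x 120 mm) in its rails, in m: 0 shut, 0.10 fully open at the end stop. It slides to the right, along lock's -y, away from the lock, against about 2 N of friction; while locked it moves 2 mm at most.
- locker: The grey sheet-metal locker, 400 mm wide, 245 mm deep, 55 mm high in front and 142 mm at the back, with a face sloping at 25 degrees; it does not move when pushed. Origin under its middle, x towards its back, y to the left.
- tin: Bystander: blue tin, 60 mm across, 55 mm high, on the locker's flat top.
- sanding_block: Bystander: cork sanding block, 50 x 100 x 35 mm, on the locker's flat top.
- hammer: Bystander: hammer, 240 mm long, lying on the bench in front of the locker.
- offcut: Bystander: pale wood offcut, 50 x 140 x 30 mm, on the bench in front of the locker.
- glue: Bystander: glue bottle, 60 mm across, 150 mm high, on the bench to the right.
- drill_case: Bystander: black tool case, 160 x 200 x 70 mm, on the bench to the left.
- plug_top (a point): Hidden plug in the lock, 30 mm below the face on its axis; axes as lock. Its cross slot repeats every 90 degrees. The key drops 14 mm into it at an angle 18 to 45 degrees from the start, on one side or the other (it cannot be seen which), give or take about 6 degrees of play. 0.1 N m holds the plug: press with a few N, at most 15 N. Over 90 N of squeeze in the lock damages it.
- lock_mouth (a point): Mouth of the brass collar, on the lock's axis 15 mm above the face; axes as lock. The key, once home, turns clockwise by 21 to 72 degrees to the stop: the handle's breadth is then about 6 degrees (the play) past being in line with or square to the slope, whichever clockwise turning reaches first. Shutter free within 14 degrees of the stop. The lock stays as left.
Things that resemble listed ones, but are neither listed nor needed, are in the scene too. What is shaped like the part that bears key_grip but purple or turquoise is not meant.

How it is judged:
By the outcome, as a careful person would: the job done as asked, in the order asked, and still so for the second after the job is handed in, with the robot touching nothing.
It also fails if it takes over 61 s, if anything falls off the work surface, if the arm or the gripper's body presses on something with over 40 N, if the wrist force passes 120 N, or if a joint passes its speed limit or range.

## Working session

There is one attempt and no reset: what is moved stays moved. The work goes in short steps, Python scripts to look and compute and a tool call to move; the robot and the scene stay as the last step left them, time stands still between calls to the robot, and variables do not carry over. Pictures are saved under pics/ and viewed, and the job is handed in when it is done.

Besides the shell and the picture viewer there is one more tool, called as a command line: name --pt "numbers of a row" for each row, then --argument value for the rest. play_rows: Moves the arm, as the interface text tells. Its arguments: {"type":"object","properties":{"increments":{"type":"array"}},"required":["increments"]}

```bash
mkdir -p pics; cat > h.py <<'E'
import numpy as np, cv2
from scipy.spatial.transform import Rotation as R
from plant import manip
def snap(n):
    s=manip.snapshot(n); np.savez('last_%s.npz'%n,**s); return s
def save(img,name): cv2.imwrite('pics/'+name,img[...,::-1])
def p3(s,u,v,d=None):
    if d is None: d=float(s['range_z'][int(round(v)),int(round(u))])
    x=(u-s['cx'])/s['fx']*d; y=-(v-s['cy'])/s['fy']*d
    return (np.linalg.inv(s['world_to_cam'])@[x,y,-d,1])[:3]
def proj(s,p):
    c=s['world_to_cam']@np.r_[p,1]
    return s['cx']+s['fx']*c[0]/-c[2], s['cy']-s['fy']*c[1]/-c[2]
E
python3 - <<'E'
from h import *
st=manip.sense(); print(st)
for n in ['scene','top','wrist']:
    s=snap(n); save(s['frame'],n+'0.png'); print(n,s['fx'],s['fy'],s['cx'],s['cy'],s['world_to_cam'].round(3).tolist(), [k for k in s])
print(manip.grasp_offset)
E
```

```text
{'clock': 0.0, 'q': array([-1.33847282,  0.61590048, -0.01262282,  1.42488857,  0.0080923 ,
        1.10339171, -0.04043054]), 'joint_velocities': array([ 0.0006106 , -0.0007418 , -0.00056437, -0.00067311,  0.00012897,
       -0.0028169 , -0.00098324]), 'effort': array([ 6.24791210e-04, -4.58928931e+01,  2.08917107e-01, -1.65743923e+01,
       -6.12016604e-02,  2.04971147e-02,  2.40222998e-04]), 'tool_pos': array([0.16614708, 0.62759094, 0.21749674]), 'eef_rot': array([ 2.48826436,  1.91527614, -0.00313314]), 'ft_force': array([-0.03590313, -0.42538817, -0.69048745]), 'torque': array([-0.03565451, -0.0167433 ,  0.00840902]), 'grip_width': 0.09318913466779594}
scene 465.76348739495074 465.76348739495074 275.75700169460674 210.70634173525016 [[0.575, 0.818, -0.017, -0.326], [-0.494, 0.363, 0.79, 0.175], [0.653, -0.446, 0.612, -1.639], [0.0, 0.0, 0.0, 1.0]] ['frame', 'range_z', 'fx', 'fy', 'cx', 'cy', 'world_to_cam']
top 435.05192471683864 435.05192471683864 280.6280050007415 210.19546596351054 [[0.009, -1.0, 0.01, 0.025], [0.982, 0.011, 0.187, -0.526], [-0.187, 0.008, 0.982, -1.379], [0.0, 0.0, 0.0, 1.0]] ['frame', 'range_z', 'fx', 'fy', 'cx', 'cy', 'world_to_cam']
wrist 325.19226210127806 325.19226210127806 277.7443370831709 205.81095912563615 [[0.255, 0.967, -0.002, -0.648], [-0.935, 0.247, -0.254, 0.03], [-0.245, 0.067, 0.967, -0.39], [0.0, 0.0, 0.0, 1.0]] ['frame', 'range_z', 'fx', 'fy', 'cx', 'cy', 'world_to_cam']
0.0188
```

View pics/scene0.png

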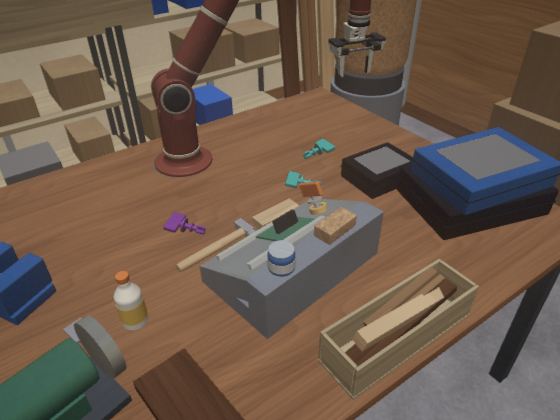

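View pics/top0.png

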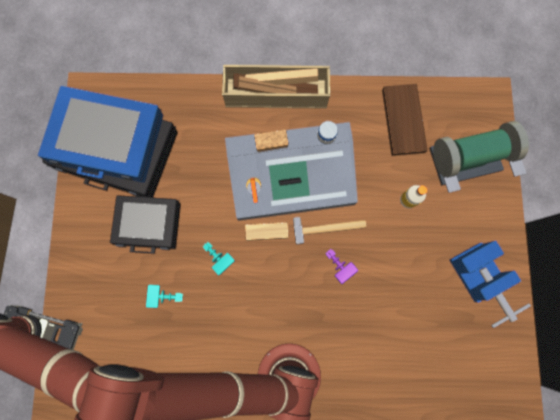

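View pics/wrist0.png

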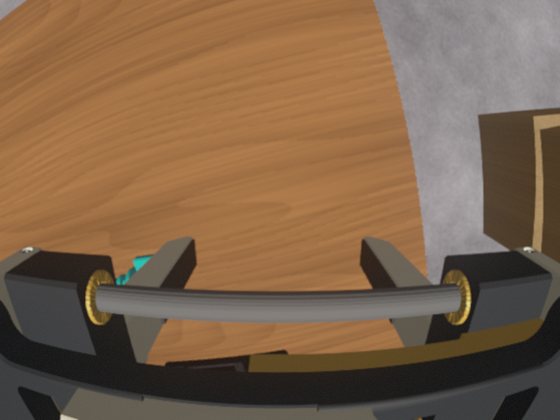

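The scene view has the orange key at about (312,190) in the brass lock at (317,207). Top shows it at (254,188). Turquoise keys at top (217,257) and (164,296) and a purple one at (341,266) lie on the bench, so they are decoys. The orange one standing in the brass lock fits the description. I'll confirm it in a crop and measure the locker.

```bash
python3 - <<'E'
from h import *
T=dict(np.load('last_top.npz')); S=dict(np.load('last_scene.npz'))
a=cv2.resize(T['frame'][110:230,215:375],(800,600),interpolation=cv2.INTER_CUBIC); save(a,'top_crop.png')
b=cv2.resize(S['frame'][165:255,240:360],(800,600),interpolation=cv2.INTER_CUBIC); save(b,'scene_crop.png')
# cloud
def cloud(s):
    v,u=np.mgrid[0:420,0:560]; d=s['range_z']; 
    c=np.stack([(u-s['cx'])/s['fx']*d,-(v-s['cy'])/s['fy']*d,-d,np.ones_like(d)],-1)
    return (c@np.linalg.inv(s['world_to_cam']).T)[...,:3]
for s,n in((T,'T'),(S,'S')):
    c=cloud(s); np.save('c%s.npy'%n,c)
c=np.load('cT.npy')
print('bench z',c[300,400],c[290,330])
# slope pixels: grey plane points
for uv in [(240,200),(240,170),(320,180),(300,210),(340,180),(265,165)]: print(uv,c[uv[1],uv[0]].round(4))
f=T['frame'].astype(int)
m=(f[...,0]>170)&(f[...,1]<140)&(f[...,2]<90); m[:, :240]=0;m[:,270:]=0;m[:160]=0;m[215:]=0
print(m.sum()); P=c[m]; print(P.mean(0),P.min(0),P.max(0))
f=S['frame'].astype(int); cS=np.load('cS.npy')
E
```

```text
bench z [ 2.39636071e-01 -3.64567772e-01 -1.56176818e-04] [ 0.26984616 -0.13475358  0.00297699]
(240, 200) [0.5524 0.1616 0.0781]
(240, 170) [0.6411 0.1606 0.1187]
(320, 180) [ 0.6181 -0.0958  0.0928]
(300, 210) [ 0.5275 -0.0338  0.0474]
(340, 180) [ 0.6193 -0.1607  0.0909]
(265, 165) [0.6581 0.0815 0.12  ]
84
[0.56663423 0.11341827 0.17055468] [0.5324644  0.10587814 0.11981577] [0.61507056 0.12567963 0.19065618]
```

View pics/top_crop.png

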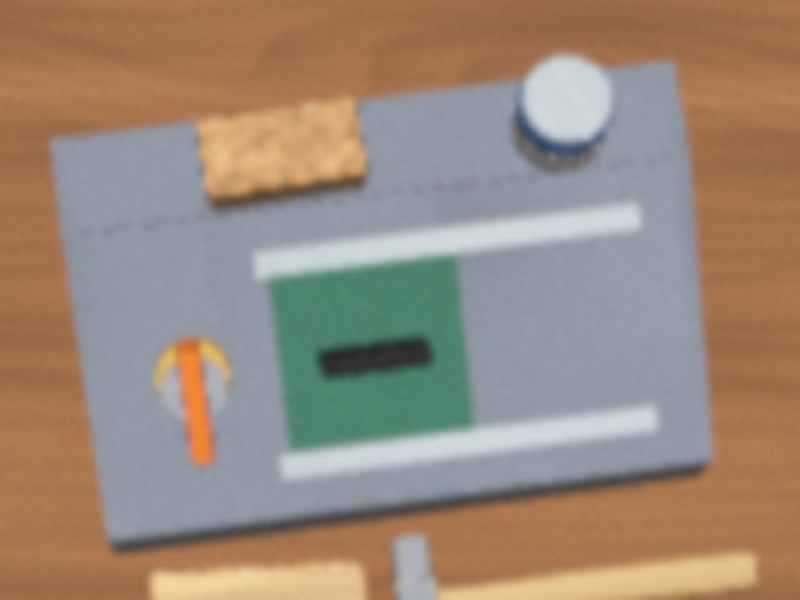

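View pics/scene_crop.png

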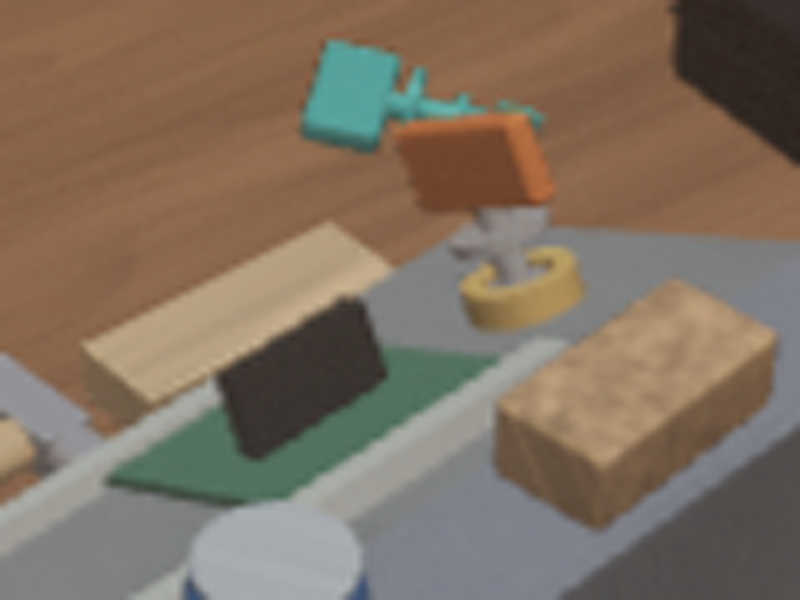

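The orange key stands in the brass collar: the crop shows the orange handle at (195,400) over the yellow ring at (192,375). The green shutter has its black grip at (375,355). Next I'll fit the locker frame.

```bash
cat > fit.py <<'E'
from h import *
T=dict(np.load('last_top.npz')); S=dict(np.load('last_scene.npz'))
c=np.load('cT.npy'); f=T['frame'].astype(int)
# grey slope pixels in top (not rails/green/etc.)
pts=[]
poly=np.array([[236,168],[246,211],[350,200],[347,160]])
m=np.zeros((420,560),np.uint8); cv2.fillPoly(m,[poly],1)
sat=f.max(-1)-f.min(-1)
m=(m>0)&(sat<45)&(f.sum(-1)<480)&(f.sum(-1)>240)
P=c[m]
n=None
for it in range(6):
    A=np.c_[P[:,:2],np.ones(len(P))]; k,*_=np.linalg.lstsq(A,P[:,2],rcond=None)
    r=P[:,2]-A@k; P=P[abs(r)<max(2*r.std(),.003)]
nrm=np.array([-k[0],-k[1],1]);nrm/=np.linalg.norm(nrm)
print('slope plane',k,'n',nrm,'tilt',np.degrees(np.arccos(nrm[2])),'az',np.degrees(np.arctan2(-nrm[1],-nrm[0])),r.std(),len(P))
# Locker yaw from rails edges: rays to plane
def onplane(s,u,v,h=0):
    iw=np.linalg.inv(s['world_to_cam']); o=iw[:3,3]; d=iw[:3,:3]@np.array([(u-s['cx'])/s['fx'],-(v-s['cy'])/s['fy'],-1])
    p0=np.array([0,0,k[2]])+nrm*h
    t=(nrm@(p0-o))/(nrm@d); return o+t*d
if __name__=='__main__':
    t=lambda a,b:(a/5+215-.4,b/5+110-.4)
    r1=onplane(T,*t(255,265)),onplane(T,*t(640,217)); r2=onplane(T,*t(283,468)),onplane(T,*t(657,418))
    for a,b in (r1,r2): d=a-b; print('yaw from rail',np.degrees(np.arctan2(-d[0],d[1])))
    y=f; yel=(f[...,0]>190)&(f[...,1]>140)&(f[...,2]<110); yel[:,:240]=0;yel[:,270:]=0;yel[:170]=0;yel[205:]=0
    v,u=np.nonzero(yel); print('yellow top',len(u),u.min(),u.max(),v.min(),v.max())
    print('collar guess', onplane(T,*t(192,377),0.015), 'grip', onplane(T,*t(375,357),0.043))
E
python3 fit.py; python3 - <<'E'
from h import *
S=dict(np.load('last_scene.npz'));T=dict(np.load('last_top.npz'))
a=cv2.resize(T['frame'][160:220,230:310],(800,600),interpolation=cv2.INTER_NEAREST); save(a,'tc2.png')
a=cv2.resize(S['frame'][180:225,285:345],(800,600),interpolation=cv2.INTER_NEAREST); save(a,'sc2.png')
E
```

```text
slope plane [ 0.45825545  0.06689984 -0.18333738] n [-0.41582787 -0.06070591  0.907415  ] tilt 24.849467633482604 az 8.305826773873058 0.0025368399709431244 2322
yaw from rail 8.101182770569602
yaw from rail 8.391866790851921
yellow top 20 248 259 178 182
collar guess [0.59390099 0.11869907 0.11329241] grip [0.60135599 0.00364483 0.13986848]
```

View pics/tc2.png

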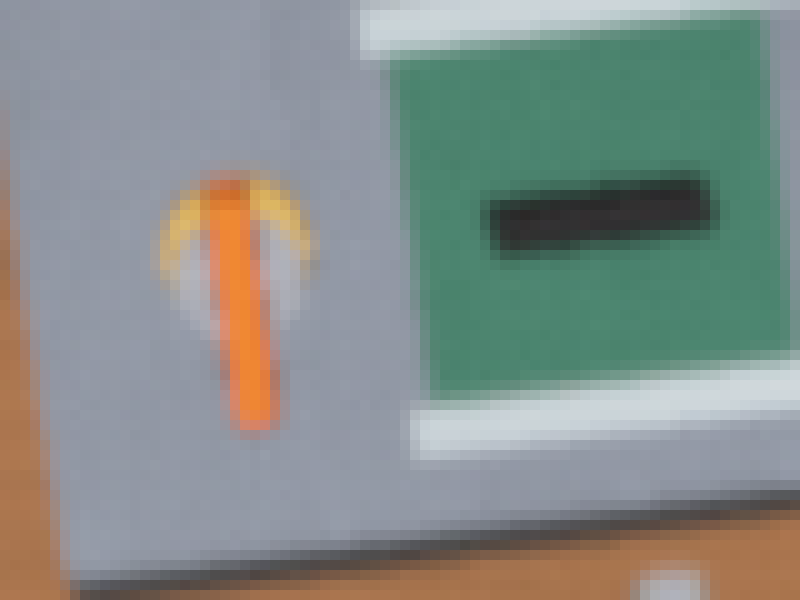

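View pics/sc2.png

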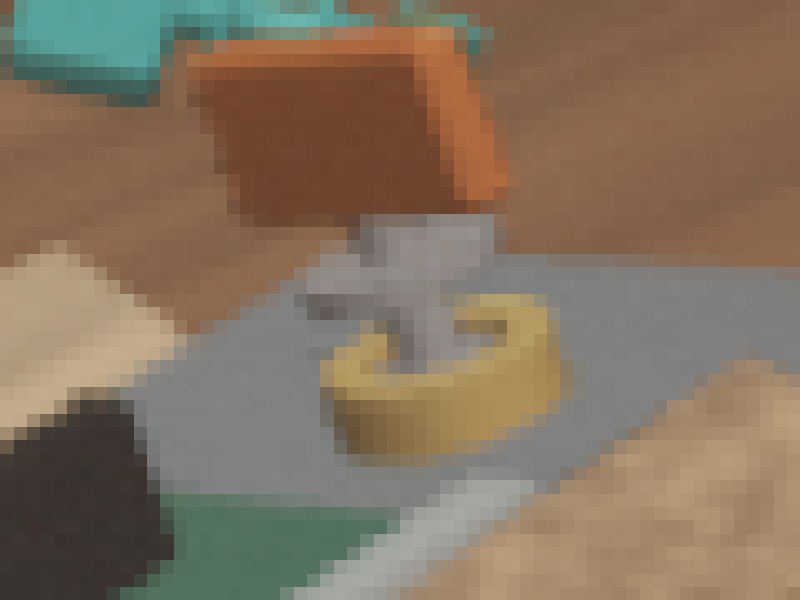

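```bash
cat >> h.py <<'E'
YAW=np.radians(8.3); TI=np.radians(25)
RL=R.from_euler('z',YAW).as_matrix()@R.from_euler('y',-TI).as_matrix()  # cols lock x,y,z
E
python3 - <<'E'
from h import *
print(RL.round(3))
import fit
S,T=fit.S,fit.T
p=fit.onplane(T,253.3,184.2,.015); q=fit.onplane(S,317.6,206.0,.015); print('top',p,'scene',q)
# verify plane in scene depth
cS=np.load('cS.npy')
for uv in [(338,190),(345,192),(360,197),(300,205)]:
    x=cS[uv[1],uv[0]]; print(uv,x.round(3),'dist to plane', fit.nrm@(x-[0,0,fit.k[2]]))
for L in (p,q):
    for s,n in((T,'t'),(S,'s')):
        im=cv2.resize(s['frame'],None,fx=8,fy=8,interpolation=cv2.INTER_CUBIC)
        def dr(X,col):
            for x in X:
                u,v=proj(s,x); cv2.circle(im,(int((u+.5)*8),int((v+.5)*8)),1,col,-1)
        a=np.linspace(0,2*np.pi,120)
        dr([L+RL@[.024*np.cos(t),.024*np.sin(t),0] for t in a],(255,0,0))
        dr([L+RL@[x,y,z+.047] for x in(-.036,.036) for y in(-.007,.007) for z in np.linspace(-.019,.019,30)],(0,0,255))
        u,v=proj(s,L); im=im[int(v*8)-250:int(v*8)+150,int(u*8)-250:int(u*8)+250]
        save(im,'ov_%s_%s.png'%(n,'t' if L is p else 's'))
a=np.vstack([np.hstack([cv2.imread('pics/ov_%s_%s.png'%(n,l)) for n in 'ts']) for l in 'ts'])
cv2.imwrite('pics/ov.png',cv2.resize(a,(750,600)))
E
```

```text
[[ 0.897 -0.144 -0.418]
 [ 0.131  0.99  -0.061]
 [ 0.423  0.     0.906]]
slope plane [ 0.45825545  0.06689984 -0.18333738] n [-0.41582787 -0.06070591  0.907415  ] tilt 24.849467633482604 az 8.305826773873058 0.0025368399709431244 2322
top [0.5962624  0.11774575 0.11431076] scene [0.5991603  0.11448572 0.11542065]
(338, 190) [ 1.344 -0.528  0.86 ] dist to plane 0.41988197091702534
(345, 192) [ 0.476  0.332 -0.002] dist to plane -0.05373675126969153
(360, 197) [0.531 0.344 0.005] dist to plane -0.07048566990411263
(300, 205) [0.509 0.126 0.059] dist to plane 0.0003824295306836472
```

View pics/ov.png

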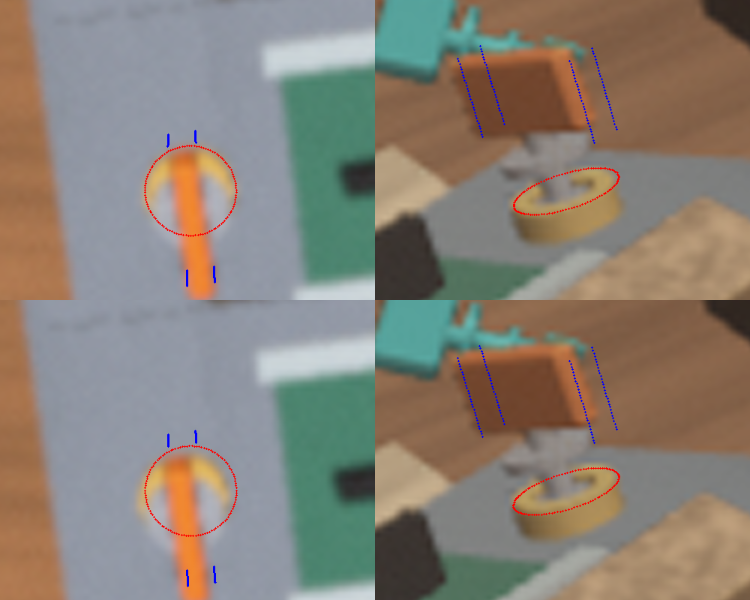

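```bash
cat >> h.py <<'E'
def pose():
    st=manip.sense(); return st['tool_pos'],R.from_rotvec(st['eef_rot']).as_matrix(),st
def info():
    p,M,st=pose()
    print('t',round(st['clock'],2),'p',p.round(4),'z',M[:,2].round(3),'x',M[:,0].round(3),'F',st['ft_force'].round(1),'M',st['torque'].round(2),'w',round(st['grip_width'],4),'q',st['q'].round(2))
    return p,M,st
def rel(target,P=None):
    p,M,st=pose(); return (M.T@(np.asarray(target)-p)*1000).round(1)
E
python3 - <<'E'
from h import *
p,M,st=info(); print(M.round(3))
c=np.load('cT.npy').reshape(-1,3); a=p[:2]; b=np.array([.594,.087])
t=np.clip(((c[:,:2]-a)@(b-a))/((b-a)@(b-a)),0,1); d=np.linalg.norm(c[:,:2]-a-t[:,None]*(b-a),axis=1)
m=(d<.13)&(t>.15); 
for lo in np.arange(.15,1,.1):
    k=m&(t>=lo)&(t<lo+.1)&(c[:,2]<.5); print(round(lo,2),c[k,2].max().round(3))
print(rel([.594,.087,.35]))
E
```

```text
t 0.15 p [0.1662 0.6278 0.2178] z [-0.001 -0.002 -1.   ] x [ 0.256  0.967 -0.002] F [-0.7 -0.3  0.4] M [-0.02  0.02  0.03] w 0.093 q [-1.34  0.62 -0.01  1.42  0.01  1.1  -0.04]
[[ 0.256  0.967 -0.001]
 [ 0.967 -0.256 -0.002]
 [-0.002 -0.    -1.   ]]
0.15 0.039
0.25 0.075
0.35 0.079
0.45 0.079
0.55 0.076
0.65 0.043
0.75 0.079
0.85 0.182
0.95 0.191
[-413.6  552.  -131.4]
```

play_rows --pt "1 -24 32.4 -7.7 0" --pt "1 -24 32.4 -7.7 0" --pt "1 -24 32.4 -7.7 0" --pt "1 -24 32.4 -7.7 0" --pt "1 -24 32.4 -7.7 0" --pt "1 -24 32.4 -7.7 0" --pt "1 -24 32.4 -7.7 0" --pt "1 -24 32.4 -7.7 0" --pt "1 -24 32.4 -7.7 0" --pt "1 -24 32.4 -7.7 0"

```text
clock: 0.98
tool_pos: [0.4188, 0.3115, 0.296]
eef_rot: [-2.489, -1.916, 0.001]
ft_force: [1.4, -0.1, -0.4]
grip_width: 0.0926
```

play_rows --pt "1 -24 32.4 -7.7 0" --pt "1 -24 32.4 -7.7 0" --pt "1 -24 32.4 -7.7 0" --pt "1 -24 32.4 -7.7 0" --pt "1 -24 32.4 -7.7 0" --pt "1 -24 32.4 -7.7 0" --pt "1 -5.6 1.2 -0.5 -5" --pt "1 0 0 0 -6" --pt "1 0 0 0 -6" --pt "1 0 0 0 -6"

```text
clock: 1.82
tool_pos: [0.5688, 0.1183, 0.3418]
eef_rot: [-2.052, -2.378, 0.001]
ft_force: [0.8, -0.5, 1.1]
grip_width: 0.093
```

```bash
python3 - <<'E'
from h import *
info(); 
print(rel([.85*np.cos(YAW),.85*np.sin(YAW),.35]))
s=snap('wrist'); save(s['frame'],'w1.png')
E
```

```text
t 1.82 p [0.5688 0.1183 0.3418] z [-0.001 -0.    -1.   ] x [-0.146  0.989 -0.   ] F [ 0.8 -0.5  1.1] M [ 0.1   0.01 -0.  ] w 0.093 q [-0.27  0.42  0.04  1.42 -0.02  1.3   1.49]
[-35.5 270.   -8.5]
```

View pics/w1.png

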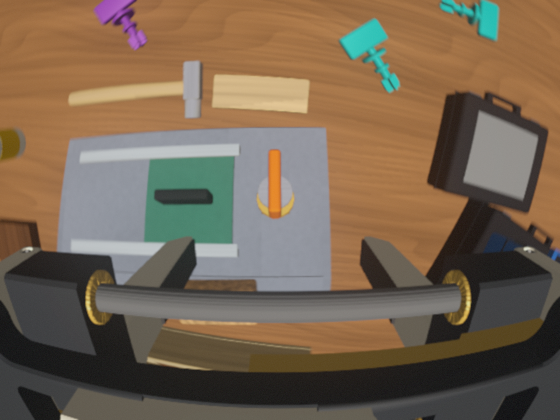

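The wrist view shows the key from above: orange plate at (275,185), brass ring at (275,200), black grip at (183,196), and the purple and turquoise decoys on the bench at the top. The moves can't tilt the tool directly, so I'll test whether reaching past the arm's limit tilts it outward, as the sloping lock needs.

play_rows --pt "1 -12 38 0 0" --pt "1 -12 38 0 0" --pt "1 -12 38 0 0" --pt "1 0 40 0 0" --pt "1 0 40 0 0" --pt "1 0 40 0 0" --pt "1 0 30 0 0" --pt "1 0 20 0 0"

```text
clock: 2.53
tool_pos: [0.8177, 0.1185, 0.3326]
eef_rot: [-2.06, -2.368, -0.008]
ft_force: [-14.9, -0.1, 8.6]
grip_width: 0.0933
```

```bash
python3 - <<'E'
from h import *
info()
E
```

```text
t 2.53 p [0.8177 0.1185 0.3326] z [ 0.001  0.006 -1.   ] x [-0.139  0.99   0.006] F [-14.9  -0.1   8.6] M [ 0.04  1.41 -0.05] w 0.0933 q [-0.2   1.02  0.27  0.26 -0.25  1.86  1.58]
```

play_rows --pt "1 0 30 0 0" --pt "1 0 30 0 0" --pt "1 0 30 0 0"

```text
clock: 2.78
tool_pos: [0.8371, 0.1195, 0.3172]
eef_rot: [2.052, 2.349, 0.049]
ft_force: [0.1, -0.3, 0.0]
grip_width: 0.0931
```

```bash
python3 - <<'E'
from h import *
info()
E
```

```text
t 2.78 p [0.8371 0.1195 0.3172] z [ 0.037  0.009 -0.999] x [-0.134  0.991  0.004] F [ 0.1 -0.3  0. ] M [ 0.04 -0.05 -0.02] w 0.0931 q [-0.25  1.08  0.83  0.26 -0.76  1.84  1.66]
```

play_rows --pt "1 0 40 0 0" --pt "1 0 40 0 0" --pt "1 0 40 0 0" --pt "1 0 40 0 0"

```text
clock: 3.12
tool_pos: [0.8817, 0.1264, 0.2823]
eef_rot: [2.012, 2.304, 0.157]
ft_force: [-1.6, -1.3, 0.8]
grip_width: 0.0931
```

```bash
python3 - <<'E'
from h import *
info()
E
```

```text
t 3.12 p [0.8817 0.1264 0.2823] z [ 0.127  0.025 -0.992] x [-0.135  0.991  0.008] F [-1.6 -1.3  0.8] M [-0.09  0.15 -0.  ] w 0.0931 q [-0.27  1.17  1.32  0.26 -1.25  1.77  1.7 ]
```

play_rows --pt "1 0 -40 0 0" --pt "1 0 -40 0 0"

```text
clock: 3.28
tool_pos: [0.8495, 0.1184, 0.2813]
eef_rot: [2.009, 2.29, 0.166]
ft_force: [1.8, -0.7, 1.6]
grip_width: 0.0932
```

```bash
python3 - <<'E'
from h import *
info()
E
```

```text
t 3.28 p [0.8495 0.1184 0.2813] z [ 0.139  0.022 -0.99 ] x [-0.13   0.991  0.003] F [ 1.8 -0.7  1.6] M [0.04 0.04 0.06] w 0.0932 q [-0.42  1.1   1.31  0.63 -1.13  1.67  1.9 ]
```

Tilt builds up past the reach limit and stays when I move back, so I'll continue to 25°.

play_rows --pt "1 0 30 -25 0" --pt "1 0 30 -25 0" --pt "1 0 40 -10 0" --pt "1 0 40 -10 0" --pt "1 0 40 -10 0" --pt "1 0 40 -10 0"

```text
clock: 3.78
tool_pos: [0.9062, 0.1265, 0.3374]
eef_rot: [1.948, 2.22, 0.312]
ft_force: [-0.6, -0.1, 0.4]
grip_width: 0.0929
```

```bash
python3 - <<'E'
from h import *
p,M,st=info(); print(np.degrees(np.arccos(-M[2,2])),np.degrees(np.arctan2(M[1,2],M[0,2])))
E
```

```text
t 3.78 p [0.9062 0.1265 0.3374] z [ 0.265  0.044 -0.963] x [-0.131  0.991  0.009] F [-0.6 -0.1  0.4] M [0.04 0.28 0.02] w 0.0929 q [-0.27  1.11  1.32  0.26 -1.25  1.68  1.7 ]
15.552969172644241 9.404029170074386
```

play_rows --pt "1 0 40 -10 0" --pt "1 0 40 -10 0" --pt "1 0 40 -10 0"

```text
clock: 4.03
tool_pos: [0.9243, 0.1277, 0.3593]
eef_rot: [1.907, 2.171, 0.398]
ft_force: [-0.0, -0.6, 0.1]
grip_width: 0.0931
```

```bash
python3 - <<'E'
from h import *
p,M,st=info(); print(np.degrees(np.arccos(-M[2,2])),np.degrees(np.arctan2(M[1,2],M[0,2])))
E
```

```text
t 4.03 p [0.9243 0.1277 0.3593] z [ 0.342  0.055 -0.938] x [-0.131  0.991  0.01 ] F [-0.  -0.6  0.1] M [-0.02  0.38  0.03] w 0.0931 q [-0.27  1.1   1.32  0.26 -1.26  1.62  1.7 ]
20.244889751594897 9.147239635650857
```

play_rows --pt "1 0 40 -10 0" --pt "1 0 40 -10 0" --pt "1 0 40 -10 0"

```text
clock: 4.28
tool_pos: [0.9387, 0.1283, 0.3883]
eef_rot: [1.865, 2.121, 0.479]
ft_force: [-0.5, -0.0, 0.1]
grip_width: 0.0929
```

play_rows --pt "1 0 -5 0 0"

```text
clock: 4.37
tool_pos: [0.9346, 0.126, 0.3881]
eef_rot: [1.863, 2.118, 0.481]
ft_force: [-1.1, -0.4, -0.0]
grip_width: 0.0933
```

```bash
python3 - <<'E'
from h import *
p,M,st=info(); print(np.degrees(np.arccos(-M[2,2])),np.degrees(np.arctan2(M[1,2],M[0,2])))
E
```

```text
t 4.37 p [0.9346 0.126  0.3881] z [ 0.419  0.064 -0.906] x [-0.13   0.991  0.01 ] F [-1.1 -0.4 -0. ] M [-0.07  0.38 -0.02] w 0.0933 q [-0.3   1.06  1.32  0.34 -1.25  1.54  1.74]
25.077465553090168 8.666392684225896
```

Tool z is now (0.419, 0.064, −0.906), which lines up with the lock axis. I'll return to above the key along the lock axis.

```bash
python3 - <<'E'
from h import *
L=np.array([.597,.1165,.1147]); tgt=L+RL[:,2]*.16
print(tgt,rel(tgt))
E
```

```text
[0.53008933 0.10673879 0.25970925] [  32.2 -420.1  -54.4]
```

play_rows --pt "1 3 -38 -5 0" --pt "1 3 -38 -5 0" --pt "1 3 -38 -5 0" --pt "1 3 -38 -5 0" --pt "1 3 -38 -5 0" --pt "1 3 -38 -5 0" --pt "1 3 -38 -5 0" --pt "1 3 -38 -5 0" --pt "1 3 -38 -5 0" --pt "1 3 -38 -5 0"

```text
clock: 5.2
tool_pos: [0.6076, 0.1145, 0.2853]
eef_rot: [1.864, 2.114, 0.49]
ft_force: [0.9, 0.3, 0.2]
grip_width: 0.0931
```

play_rows --pt "1 2 -38 -4 0" --pt "1 0 0 0 0"

```text
clock: 5.37
tool_pos: [0.5617, 0.1105, 0.2664]
eef_rot: [1.885, 2.12, 0.481]
ft_force: [-1.8, -0.4, -1.7]
grip_width: 0.0931
```

```bash
python3 - <<'E'
from h import *
p,M,st=info(); print(np.degrees(np.arccos(-M[2,2])),np.degrees(np.arctan2(M[1,2],M[0,2])))
s=snap('wrist'); save(s['frame'],'w2.png'); print(s['world_to_cam'].round(4).tolist()); print((RL.T@M).round(3))
E
```

```text
t 5.37 p [0.5617 0.1105 0.2664] z [ 0.408  0.071 -0.91 ] x [-0.122  0.992  0.023] F [-1.8 -0.4 -1.7] M [-0.08  0.55  0.  ] w 0.0931 q [-1.1   0.55  1.31  1.98 -0.97  0.78  2.4 ]
24.440565220465206 9.860159854205042
[[-0.1224, 0.9922, 0.0227, -0.0463], [-0.7716, -0.0807, -0.631, 0.584], [-0.6242, -0.0948, 0.7755, -0.0245], [0.0, 0.0, 0.0, 1.0]]
[[ 0.03   1.    -0.01 ]
 [ 0.999 -0.03   0.011]
 [ 0.011 -0.01  -1.   ]]
```

View pics/w2.png

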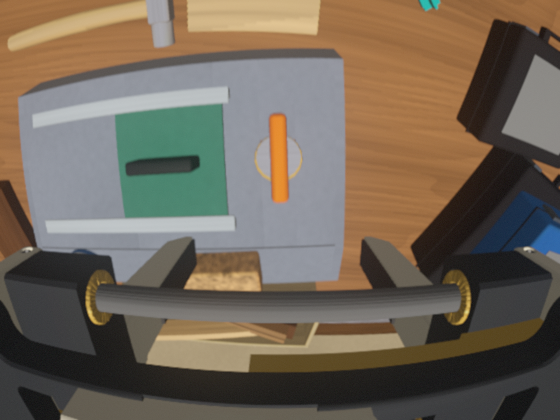

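play_rows --pt "1 0 0 0 7.1" --pt "1 0 0 0 7.1" --pt "1 0 0 0 7.1" --pt "1 0 0 0 7.1" --pt "1 0 0 0 7.1" --pt "1 0 0 0 7.1" --pt "1 0 0 0 7.1" --pt "1 0 0 0 7.1" --pt "1 0 0 0 7.1" --pt "1 0 0 0 7.1"

```text
clock: 6.25
tool_pos: [0.5754, 0.1118, 0.2746]
eef_rot: [2.957, 0.678, 0.687]
ft_force: [-0.3, 0.6, 0.3]
grip_width: 0.0927
```

play_rows --pt "1 0 0 0 7.1" --pt "1 0 0 0 7.1" --pt "1 0 0 0 7.1" --pt "1 0 0 0 7.1" --pt "1 0 0 0 7.1" --pt "1 0 0 0 7.1" --pt "1 0 0 0 7.1" --pt "1 0 0 0 7.1" --pt "1 0 0 0 7.1" --pt "1 0 0 0 7.1"

```text
clock: 7.08
tool_pos: [0.5754, 0.1119, 0.2746]
eef_rot: [-2.638, 1.097, -0.553]
ft_force: [0.4, -0.8, 0.1]
grip_width: 0.0931
```

```bash
cat >> h.py <<'E'
def ray(s,u,v):
    dx,dy=u-s['cx'],v-s['cy']; r=np.hypot(dx,dy); th=r/s['fx']
    d=np.array([np.sin(th)*dx/max(r,1e-9),-np.sin(th)*dy/max(r,1e-9),-np.cos(th)])
    iw=np.linalg.inv(s['world_to_cam']); return iw[:3,3],iw[:3,:3]@d
def projw(s,p):
    c=s['world_to_cam']@np.r_[p,1]; x,y,z=c[0],-c[1],-c[2]; h=np.hypot(x,y); th=np.arctan2(h,z)
    return s['cx']+s['fx']*th*x/h, s['cy']+s['fx']*th*y/h
def cloudw(s):
    out=np.zeros((420,560,3)); iw=np.linalg.inv(s['world_to_cam'])
    v,u=np.mgrid[0:420,0:560]; dx,dy=u-s['cx'],v-s['cy']; r=np.hypot(dx,dy); th=r/s['fx']; d=s['range_z']
    t=np.tan(np.clip(th,0,1.5))/np.maximum(r,1e-9)
    c=np.stack([dx*t*d,-dy*t*d,-d,np.ones_like(d)],-1); return (c@iw.T)[...,:3]
E
python3 - <<'E'
from h import *
p,M,st=info(); print(np.degrees(np.arccos(-M[2,2])),np.degrees(np.arctan2(M[1,2],M[0,2]))); print((RL.T@M).round(3))
s=dict(np.load('last_wrist.npz')) # w2
c=cloudw(s)
for uv in [(240,120),(320,120),(320,220),(262,150),(279,120),(280,160),(280,195)]: 
    x=c[uv[1],uv[0]]; print(uv,x.round(4), (RL.T@(x-[.597,.1165,.1147])).round(4))
save(cv2.resize(s['frame'][90:225,210:350],None,fx=5.6,fy=4.4 if 0 else 5.6*0.79,interpolation=cv2.INTER_CUBIC),'w2c.png')
E
```

```text
t 7.08 p [0.5754 0.1119 0.2746] z [ 0.426  0.067 -0.902] x [ 0.648 -0.718  0.253] F [ 0.4 -0.8  0.1] M [-0.16  0.54 -0.03] w 0.0931 q [-1.09  0.56  1.31  1.96 -0.98  0.78 -0.09]
25.570569726930653 8.88599232787802
[[ 0.595 -0.804  0.01 ]
 [-0.804 -0.595  0.004]
 [ 0.002 -0.011 -1.   ]]
(240, 120) [0.5681 0.076  0.0824] [-0.0448 -0.0359 -0.0147]
(320, 120) [0.558  0.157  0.0843] [-0.0425  0.0457 -0.0138]
(320, 220) [0.6546 0.1706 0.1277] [ 0.0642  0.0452 -0.0156]
(262, 150) [0.5767 0.1003 0.1261] [-0.0155 -0.0131  0.0198]
(279, 120) [0.5321 0.1097 0.1552] [-0.042   0.0026  0.0643]
(280, 160) [0.5593 0.1135 0.1704] [-0.0106  0.0025  0.0665]
(280, 195) [0.5839 0.1163 0.1831] [0.0171 0.0017 0.0675]
```

play_rows --pt "1 0 0 0 7.1" --pt "1 0 0 0 7.1" --pt "1 0 0 0 7.1" --pt "1 0 0 0 7.1" --pt "1 0 0 0 7.1" --pt "1 0 0 0 0.7"

```text
clock: 7.58
tool_pos: [0.5752, 0.1118, 0.2745]
eef_rot: [-2.107, 1.804, -0.409]
ft_force: [-0.0, -0.2, -0.7]
grip_width: 0.0928
```

```bash
python3 - <<'E'
from h import *
p,M,st=info(); print(np.degrees(np.arccos(-M[2,2])),np.degrees(np.arctan2(M[1,2],M[0,2]))); print((RL.T@M).round(3))
s=snap('wrist'); save(s['frame'],'w3.png')
f=s['frame'].astype(int); c=cloudw(s); L=np.array([.597,.1165,.1147])
m=(f[...,0]>150)&(f[...,0]-f[...,1]>70)&(f[...,2]<70)
X=(c[m]-L)@RL; k=(abs(X[:,0])<.07)&(abs(X[:,1])<.03)&(X[:,2]>.03); X=X[k]
print(len(X),X.min(0),X.max(0))
v,u=np.nonzero(m); v,u=v[k],u[k]; print(u.min(),u.max(),v.min(),v.max())
T=X[X[:,2]>X[:,2].max()-.012]; print('top',T.min(0),T.max(0), np.polyfit(T[:,0],T[:,2],1), np.polyfit(T[:,0],T[:,1],1),np.polyfit(T[:,1],T[:,2],1))
# yellow
y=(f[...,0]>120)&(f[...,1]>90)&(f[...,2]<f[...,1]*0.65); Y=(c[y]-L)@RL; kk=(np.hypot(Y[:,0],Y[:,1])<.035)&(abs(Y[:,2])<.006); Y=Y[kk]; print('ring',len(Y),Y.min(0),Y.max(0))
E
```

```text
t 7.58 p [0.5752 0.1118 0.2745] z [ 0.426  0.067 -0.902] x [ 0.154 -0.988 -0.   ] F [-0.  -0.2 -0.7] M [-0.09  0.54  0.01] w 0.0928 q [-1.09  0.56  1.31  1.96 -0.98  0.78 -0.71]
25.557901138151195 8.896573778963678
[[ 0.008 -1.     0.01 ]
 [-1.    -0.008  0.004]
 [-0.004 -0.01  -1.   ]]
880 [-0.02807924 -0.00450692  0.03777208] [0.02530019 0.00712818 0.06989124]
267 280 226 290
top [-0.02807924 -0.00450692  0.05805045] [0.02392114 0.00712818 0.06989124] [0.02644999 0.0662345 ] [0.00237743 0.00134884] [0.02690578 0.0662076 ]
ring 414 [-0.01108326 -0.02135457 -0.00587635] [0.01786684 0.02413498 0.00228892]
```

View pics/w3.png

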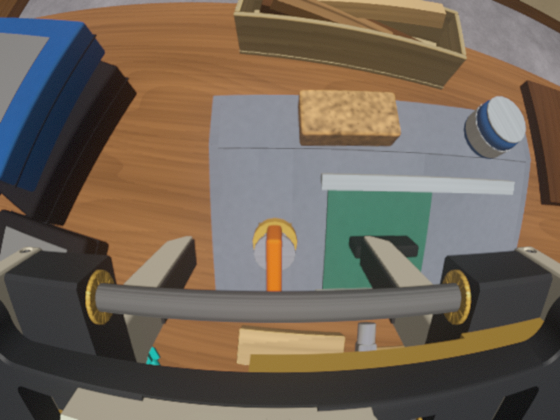

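```bash
python3 - <<'E'
from h import *
s=dict(np.load('last_wrist.npz')); L0=np.array([.597,.1165,.1147])
ims=[]
for off in ([0,0,0],[-.005,.0014,0]):
    L=L0+RL@off; k=10
    im=cv2.resize(s['frame'],None,fx=k,fy=k,interpolation=cv2.INTER_CUBIC)
    a=np.linspace(0,2*np.pi,200)
    for r,col in((.024,(255,0,0)),(.0145,(0,255,0))):
        for t in a:
            u,v=projw(s,L+RL@[r*np.cos(t),r*np.sin(t),0]); cv2.circle(im,(int((u+.5)*k),int((v+.5)*k)),1,col,-1)
    for t in a:
        u,v=projw(s,L+RL@[.024*np.cos(t),.024*np.sin(t),-.015]); cv2.circle(im,(int((u+.5)*k),int((v+.5)*k)),1,(255,255,255),-1)
    ims.append(im[2050:2950,2400:3100])
save(cv2.resize(np.hstack(ims),(800,514)),'ring.png')
E
```

```text
(no output)
```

View pics/ring.png

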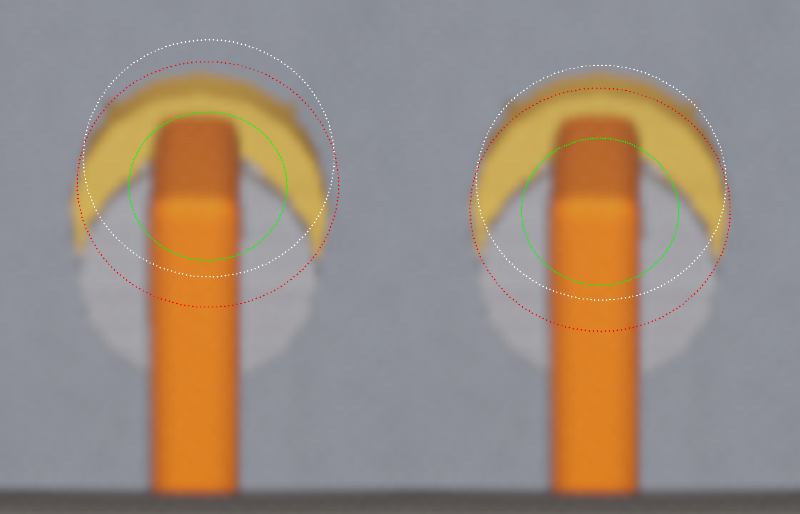

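```bash
cat >> h.py <<'E'
L=np.array([.597,.1165,.1147])+RL@[-.007,.0015,0]
def inlock():
    p,M,st=pose(); return (RL.T@(p-L)*1000).round(1), np.degrees(np.arctan2(*( (RL.T@M)[[1,0],0]))).round(2)
E
python3 - <<'E'
from h import *
print(L,inlock(),rel(L+RL@[-.003,0,.1]),rel(L+RL@[-.003,0,.030]))
E
```

```text
[0.59050576 0.11706847 0.11174167] (array([ 54.1,  -3. , 154.1]), np.float64(-89.31)) [-3.4 57.6 53.6] [ -3.1  58.2 123.6]
```

play_rows --pt "1 -1.7 29 10 0.7" --pt "1 -1.7 29 25 0" --pt "1 0 0 20 0" --pt "1 0 0 25 0" --pt "1 0 0 20 0"

```text
clock: 8.05
tool_pos: [0.5644, 0.1146, 0.1567]
eef_rot: [-2.103, 1.812, -0.405]
ft_force: [0.3, 0.0, 0.2]
grip_width: 0.093
```

```bash
python3 - <<'E'
from h import *
p,M,st=info(); print(np.degrees(np.arccos(-M[2,2])),np.degrees(np.arctan2(M[1,2],M[0,2])))
print(inlock(),rel(L+RL@[-.003,0,.030]))
s=snap('wrist'); save(s['frame'],'w4.png')
s=snap('scene'); save(cv2.resize(s['frame'][100:280,220:430],(700,600)),'s4.png')
E
```

```text
t 8.05 p [0.5644 0.1146 0.1567] z [ 0.424  0.066 -0.903] x [ 0.148 -0.989 -0.003] F [0.3 0.  0.2] M [-0.11  0.54  0.02] w 0.093 q [-0.9   0.61  0.97  2.13 -1.35  0.51 -0.37]
25.3868720572799 8.89732408215304
(array([-4.7,  1.4, 51.9]), np.float64(-89.86)) [ 1.5 -1.6 21.9]
```

View pics/w4.png

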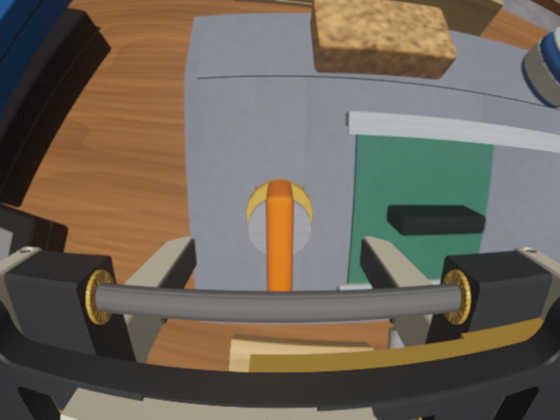

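View pics/s4.png

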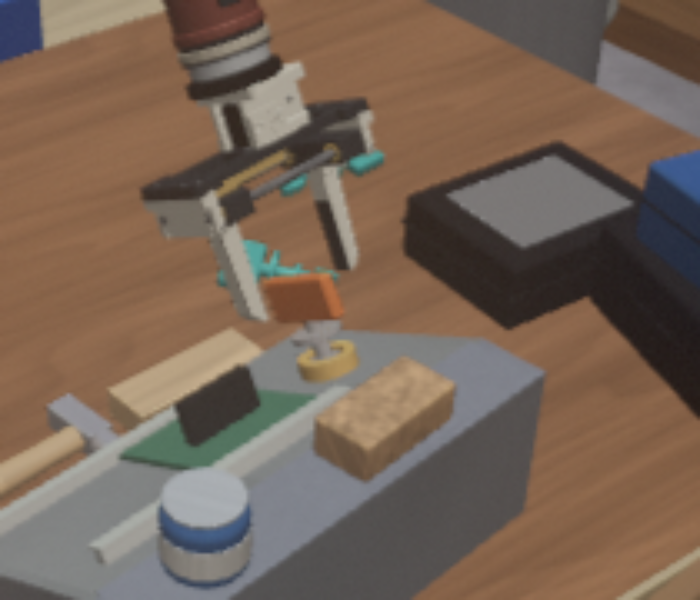

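Wrist view: the orange plate is at (280,240), centred between the fingers. Going down and closing.

play_rows --pt "1 1 -1 11 0" --pt "1 0.5 0 10 0" --pt "1 0 0 0 0"

```text
clock: 8.4
tool_pos: [0.5746, 0.1142, 0.1401]
eef_rot: [-2.098, 1.813, -0.403]
ft_force: [-0.4, 0.3, 0.1]
grip_width: 0.0929
```

```bash
python3 - <<'E'
from h import *
p,M,st=info(); print(np.degrees(np.arccos(-M[2,2])),np.degrees(np.arctan2(M[1,2],M[0,2])))
print(inlock(),rel(L+RL@[-.003,0,.030]))
E
```

```text
t 8.4 p [0.5746 0.1142 0.1401] z [ 0.425  0.068 -0.903] x [ 0.146 -0.989 -0.006] F [-0.4  0.3  0.1] M [-0.13  0.55  0.06] w 0.0929 q [-0.76  0.59  0.76  2.12 -1.35  0.39 -0.37]
25.468738373124907 9.129465642916502
(array([-2.6, -0.5, 32.5]), np.float64(-90.04)) [-0.5  0.4  2.5]
```

play_rows --pt "0.4 0 0 1 0" --pt "0 0 0 0 0" --pt "0 0 0 0 0" --pt "0 0 0 0 0" --pt "0 0 0 0 0"

```text
clock: 8.82
tool_pos: [0.5743, 0.1143, 0.139]
eef_rot: [-2.099, 1.815, -0.405]
ft_force: [0.5, -0.2, -0.1]
grip_width: 0.0643
```

```bash
python3 - <<'E'
from h import *
info();print(inlock())
E
```

```text
t 8.82 p [0.5743 0.1143 0.139 ] z [ 0.424  0.066 -0.903] x [ 0.145 -0.989 -0.004] F [ 0.5 -0.2 -0.1] M [-0.12  0.52  0.03] w 0.0643 q [-0.76  0.59  0.76  2.13 -1.35  0.38 -0.37]
(array([-3.4, -0.4, 31.6]), np.float64(-90.06))
```

play_rows --pt "0 0 0 0 0" --pt "0 0 0 0 0" --pt "0 0 0 0 0" --pt "0 0 0 0 0" --pt "0 0 0 0 0" --pt "0 0 0 0 0" --pt "0 0 0 0 0" --pt "0 0 0 0 0" --pt "0 0 0 0 0"

```text
clock: 9.57
tool_pos: [0.5743, 0.1146, 0.1386]
eef_rot: [-2.099, 1.815, -0.403]
ft_force: [0.9, 0.7, -1.4]
grip_width: 0.0137
```

```bash
python3 - <<'E'
from h import *
p,M,st=info();print(inlock(), (RL.T@st['ft_force']).round(1))
s=snap('wrist'); save(s['frame'],'w5.png')
E
```

```text
t 9.57 p [0.5743 0.1146 0.1386] z [ 0.424  0.067 -0.903] x [ 0.145 -0.989 -0.006] F [ 0.9  0.7 -1.4] M [0.06 0.53 0.15] w 0.0137 q [-0.76  0.59  0.75  2.13 -1.35  0.38 -0.37]
(array([-3.5, -0.1, 31.3]), np.float64(-90.08)) [ 0.3  0.5 -1.7]
```

View pics/w5.png

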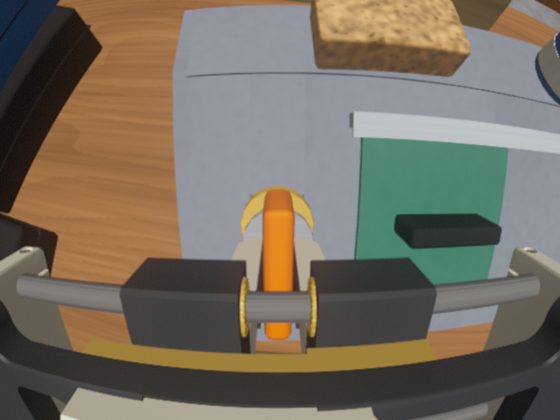

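The key is held (width 13.7 mm). I'll centre it a little and press gently.

play_rows --pt "0 0 -2.5 0.5 0" --pt "0 0 0 0.5 0" --pt "0 0 0 0 0"

```text
clock: 9.87
tool_pos: [0.5755, 0.1147, 0.1382]
eef_rot: [-2.1, 1.816, -0.4]
ft_force: [-4.9, -0.5, 3.1]
grip_width: 0.0138
```

```bash
python3 - <<'E'
from h import *
p,M,st=info();print(inlock(), (RL.T@st['ft_force']).round(1))
E
```

```text
t 9.87 p [0.5755 0.1147 0.1382] z [ 0.421  0.068 -0.904] x [ 0.146 -0.989 -0.006] F [-4.9 -0.5  3.1] M [-0.    1.38  0.22] w 0.0138 q [-0.76  0.59  0.75  2.12 -1.34  0.39 -0.38]
(array([-2.6, -0.2, 30.5]), np.float64(-90.08)) [-3.2  0.2  4.9]
```

play_rows --pt "0 0 1 0 3" --pt "0 0 0 0 4" --pt "0 0 0 0 4" --pt "0 0 0 0 4"

```text
clock: 10.2
tool_pos: [0.5752, 0.1149, 0.1384]
eef_rot: [-1.824, 2.057, -0.331]
ft_force: [-5.4, 0.5, 5.8]
grip_width: 0.0137
```

```bash
python3 - <<'E'
from h import *
p,M,st=info();print(inlock(), (RL.T@st['ft_force']).round(1),(RL.T@st['torque']).round(2))
E
```

```text
t 10.2 p [0.5752 0.1149 0.1384] z [ 0.422  0.068 -0.904] x [-0.093 -0.989 -0.118] F [-5.4  0.5  5.8] M [0.2  1.17 0.25] w 0.0137 q [-0.76  0.59  0.75  2.12 -1.35  0.38 -0.64]
(array([-2.8,  0.1, 30.7]), np.float64(-105.26)) [-2.3  1.3  7.5] [0.44 1.13 0.07]
```

play_rows --pt "0 0 0 0 3" --pt "0 0 0 0 3" --pt "0 0 0 0 3"

```text
clock: 10.45
tool_pos: [0.5751, 0.1154, 0.1385]
eef_rot: [-1.651, 2.182, -0.287]
ft_force: [-6.1, 1.4, 6.9]
grip_width: 0.0139
```

```bash
cat > q.py <<'E'
from h import *
p,M,st=info();print(inlock(), 'Flock',(RL.T@st['ft_force']).round(1),(RL.T@st['torque']).round(2))
E
python3 q.py
```

```text
t 10.45 p [0.5751 0.1154 0.1385] z [ 0.422  0.069 -0.904] x [-0.232 -0.956 -0.182] F [-6.1  1.4  6.9] M [0.29 1.3  0.36] w 0.0139 q [-0.76  0.59  0.75  2.12 -1.35  0.39 -0.8 ]
(array([-2.7,  0.6, 30.8]), np.float64(-114.18)) Flock [-2.4  2.3  8.7] [0.59 1.24 0.13]
```

play_rows --pt "0 0 0 0 3" --pt "0 0 0 0 3" --pt "0 0 0 0 3"

```text
clock: 10.7
tool_pos: [0.5752, 0.116, 0.1387]
eef_rot: [-1.469, 2.295, -0.241]
ft_force: [-5.9, 2.0, 7.8]
grip_width: 0.0134
```

```bash
python3 q.py
```

```text
t 10.7 p [0.5752 0.116  0.1387] z [ 0.422  0.071 -0.904] x [-0.365 -0.899 -0.241] F [-5.9  2.   7.8] M [0.44 1.17 0.44] w 0.0134 q [-0.76  0.59  0.75  2.12 -1.35  0.39 -0.95]
(array([-2.5,  1.2, 30.9]), np.float64(-123.16)) Flock [-1.8  2.9  9.4] [0.73 1.09 0.14]
```

play_rows --pt "0 0 0 -0.3 3" --pt "0 0 0 0 3" --pt "0 0 0 0 3"

```text
clock: 10.95
tool_pos: [0.5753, 0.1165, 0.1388]
eef_rot: [-1.28, 2.395, -0.195]
ft_force: [-3.3, 2.1, 4.4]
grip_width: 0.014
```

```bash
python3 q.py
```

```text
t 10.95 p [0.5753 0.1165 0.1388] z [ 0.422  0.071 -0.904] x [-0.49  -0.821 -0.294] F [-3.3  2.1  4.4] M [0.58 0.9  0.47] w 0.014 q [-0.76  0.59  0.75  2.12 -1.35  0.39 -1.11]
(array([-2.3,  1.6, 30.9]), np.float64(-132.15)) Flock [-0.8  2.6  5.2] [0.84 0.81 0.13]
```

play_rows --pt "0 0 0 0 3" --pt "0 0 0 0 3" --pt "0 0 0 0 3"

```text
clock: 11.2
tool_pos: [0.5759, 0.1174, 0.1389]
eef_rot: [-1.086, 2.48, -0.147]
ft_force: [-1.8, 3.5, 2.4]
grip_width: 0.014
```

```bash
python3 q.py; python3 - <<'E'
from h import *
s=snap('wrist'); save(s['frame'],'w6.png')
E
```

```text
t 11.2 p [0.5759 0.1174 0.1389] z [ 0.423  0.072 -0.903] x [-0.603 -0.722 -0.34 ] F [-1.8  3.5  2.4] M [0.86 0.61 0.5 ] w 0.014 q [-0.76  0.59  0.75  2.12 -1.35  0.39 -1.26]
(array([-1.6,  2.4, 30.7]), np.float64(-141.13)) Flock [-0.2  3.8  2.7] [1.06 0.48 0.06]
```

View pics/w6.png

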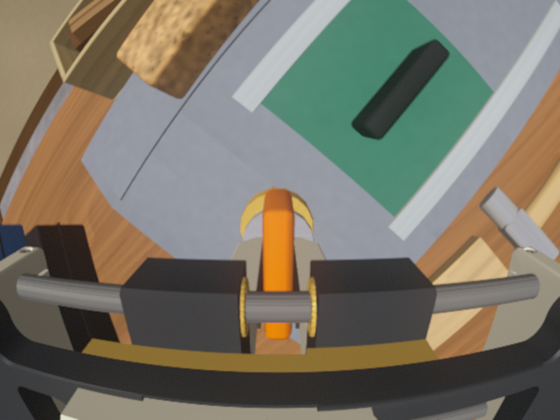

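play_rows --pt "0 0 0 0.4 0" --pt "0 0 0 0.4 0"

```text
clock: 11.42
tool_pos: [0.576, 0.1172, 0.1384]
eef_rot: [-1.091, 2.478, -0.148]
ft_force: [-6.2, 4.3, 10.3]
grip_width: 0.0139
```

```bash
python3 q.py
```

```text
t 11.42 p [0.576  0.1172 0.1384] z [ 0.423  0.072 -0.903] x [-0.6   -0.724 -0.339] F [-6.2  4.3 10.3] M [1.09 0.97 0.63] w 0.0139 q [-0.76  0.59  0.75  2.12 -1.35  0.39 -1.26]
(array([-1.8,  2.2, 30.3]), np.float64(-140.93)) Flock [-0.7  5.1 11.6] [1.37 0.81 0.05]
```

play_rows --pt "0 0 0 -0.3 -4" --pt "0 0 0 0 -4" --pt "0 0 0 0 -4" --pt "0 0 0 0 -4"

```text
clock: 11.75
tool_pos: [0.5749, 0.1169, 0.1383]
eef_rot: [-1.436, 2.313, -0.23]
ft_force: [-6.9, 3.9, 9.2]
grip_width: 0.0141
```

```bash
python3 q.py
```

```text
t 11.75 p [0.5749 0.1169 0.1383] z [ 0.422  0.072 -0.904] x [-0.388 -0.887 -0.252] F [-6.9  3.9  9.2] M [0.99 1.39 0.51] w 0.0141 q [-0.72  0.57  0.69  2.12 -1.31  0.35 -1.01]
(array([-2.8,  2.1, 30.6]), np.float64(-124.78)) Flock [-1.8  4.8 11. ] [ 1.28  1.24 -0.03]
```

play_rows --pt "0 0 0 0 -4" --pt "0 0 0 0 -4" --pt "0 0 0 0 -4" --pt "0 0 0 0 -4" --pt "0 0 0 0 -4"

```text
clock: 12.17
tool_pos: [0.575, 0.117, 0.1385]
eef_rot: [-1.833, 2.048, -0.328]
ft_force: [-6.1, 3.7, 8.2]
grip_width: 0.0141
```

```bash
python3 q.py
```

```text
t 12.17 p [0.575  0.117  0.1385] z [ 0.422  0.073 -0.904] x [-0.084 -0.989 -0.119] F [-6.1  3.7  8.2] M [0.99 1.31 0.46] w 0.0141 q [-0.67  0.55  0.61  2.12 -1.26  0.3  -0.71]
(array([-2.6,  2.2, 30.8]), np.float64(-104.78)) Flock [-1.6  4.6  9.7] [ 1.26  1.16 -0.08]
```

play_rows --pt "0 0 0 -0.4 -5" --pt "0 0 0 0 -5" --pt "0 0 0 0 -5" --pt "0 0 0 0 -4" --pt "0 0 0 0 -4"

```text
clock: 12.58
tool_pos: [0.5751, 0.1152, 0.1384]
eef_rot: [-2.238, 1.669, -0.436]
ft_force: [-2.9, 1.8, 2.1]
grip_width: 0.0139
```

```bash
python3 q.py
```

```text
t 12.58 p [0.5751 0.1152 0.1384] z [ 0.422  0.069 -0.904] x [ 0.273 -0.96   0.055] F [-2.9  1.8  2.1] M [0.37 1.03 0.21] w 0.0139 q [-0.61  0.53  0.51  2.12 -1.16  0.25 -0.4 ]
(array([-2.7,  0.4, 30.7]), np.float64(-81.81)) Flock [-1.5  2.2  3. ] [ 0.56  0.97 -0.03]
```

play_rows --pt "0 0 0 0 -4" --pt "0 0 0 0 -3" --pt "0 0 0 0 -3"

```text
clock: 12.83
tool_pos: [0.5757, 0.1133, 0.1382]
eef_rot: [-2.392, 1.483, -0.482]
ft_force: [-0.6, -0.0, 0.1]
grip_width: 0.0139
```

```bash
python3 q.py
```

```text
t 12.83 p [0.5757 0.1133 0.1382] z [ 0.424  0.065 -0.904] x [ 0.416 -0.9    0.131] F [-0.6 -0.   0.1] M [-0.17  0.76  0.  ] w 0.0139 q [-0.58  0.52  0.47  2.12 -1.11  0.22 -0.27]
(array([-2.5, -1.6, 30.4]), np.float64(-71.92)) Flock [-0.5  0.1  0.3] [-0.06  0.78  0.03]
```

play_rows --pt "0 0 0 0.5 0" --pt "0 0 0 0.4 0"

```text
clock: 13.0
tool_pos: [0.576, 0.1133, 0.1373]
eef_rot: [-2.389, 1.488, -0.481]
ft_force: [-1.1, -1.0, -0.4]
grip_width: 0.014
```

```bash
python3 q.py
```

```text
t 13.0 p [0.576  0.1133 0.1373] z [ 0.423  0.065 -0.904] x [ 0.412 -0.902  0.128] F [-1.1 -1.  -0.4] M [-0.29  0.96 -0.02] w 0.014 q [-0.58  0.52  0.46  2.12 -1.11  0.22 -0.27]
(array([-2.7, -1.6, 29.5]), np.float64(-72.18)) Flock [-1.3 -0.8  0.1] [-0.15  0.99  0.05]
```

The key gives way without force at about 18° counter-clockwise, so it is dropping in. I'll follow it down.

play_rows --pt "0 0 0 1 0" --pt "0 0 0 1 0" --pt "0 0 0 0 0"

```text
clock: 13.25
tool_pos: [0.5767, 0.1137, 0.1352]
eef_rot: [-2.39, 1.487, -0.48]
ft_force: [-1.2, -1.7, -2.3]
grip_width: 0.0137
```

```bash
python3 q.py
```

```text
t 13.25 p [0.5767 0.1137 0.1352] z [ 0.423  0.065 -0.904] x [ 0.413 -0.902  0.128] F [-1.2 -1.7 -2.3] M [-0.59  1.13 -0.14] w 0.0137 q [-0.57  0.52  0.45  2.12 -1.12  0.21 -0.27]
(array([-2.9, -1.3, 27.2]), np.float64(-72.14)) Flock [-2.3 -1.5 -1.5] [-0.44  1.21  0.05]
```

play_rows --pt "0 0 0 1.5 0" --pt "0 0 0 1.5 0" --pt "0 0 0 0 0"

```text
clock: 13.5
tool_pos: [0.5777, 0.1139, 0.1331]
eef_rot: [-2.389, 1.487, -0.479]
ft_force: [-6.3, -2.3, 4.2]
grip_width: 0.0141
```

```bash
python3 q.py
```

```text
t 13.5 p [0.5777 0.1139 0.1331] z [ 0.423  0.066 -0.904] x [ 0.413 -0.902  0.128] F [-6.3 -2.3  4.2] M [-0.64  1.54 -0.19] w 0.0141 q [-0.56  0.53  0.44  2.12 -1.13  0.21 -0.26]
(array([-2.9, -1.3, 25. ]), np.float64(-72.16)) Flock [-4.2 -1.3  6.5] [-0.45  1.62  0.01]
```

play_rows --pt "0 -0.3 1 0.3 -2" --pt "0 0 0 0.5 -2" --pt "0 0 0 0.5 2" --pt "0 0 0 0.5 2"

```text
clock: 13.83
tool_pos: [0.5779, 0.1138, 0.1325]
eef_rot: [-2.385, 1.488, -0.48]
ft_force: [-13.5, -3.1, 17.0]
grip_width: 0.0144
```

```bash
python3 q.py
```

```text
t 13.83 p [0.5779 0.1138 0.1325] z [ 0.425  0.067 -0.903] x [ 0.412 -0.903  0.127] F [-13.5  -3.1  17. ] M [-0.52  1.84  0.03] w 0.0144 q [-0.55  0.53  0.43  2.12 -1.14  0.2  -0.25]
(array([-3. , -1.4, 24.3]), np.float64(-72.27)) Flock [-5.3 -1.1 21.3] [-0.22  1.9   0.13]
```

play_rows --pt "0 0 0.5 -0.8 -2" --pt "0 0 0 -0.3 -3" --pt "0 0 0 0 0"

```text
clock: 14.08
tool_pos: [0.5783, 0.1136, 0.1332]
eef_rot: [-2.459, 1.385, -0.503]
ft_force: [-4.1, -3.4, 6.6]
grip_width: 0.0139
```

```bash
python3 q.py
```

```text
t 14.08 p [0.5783 0.1136 0.1332] z [ 0.426  0.066 -0.902] x [ 0.481 -0.861  0.165] F [-4.1 -3.4  6.6] M [-0.56  1.05 -0.18] w 0.0139 q [-0.54  0.52  0.41  2.12 -1.11  0.19 -0.19]
(array([-2.4, -1.6, 24.8]), np.float64(-67.13)) Flock [-1.3 -2.8  7.9] [-0.44  1.12  0.01]
```

```bash
python3 - <<'E'
from h import *
s=snap('wrist'); save(cv2.resize(s['frame'][150:350,180:380],(600,600),interpolation=cv2.INTER_CUBIC),'w7.png')
s=snap('scene'); save(cv2.resize(s['frame'][160:230,270:360],(770,600),interpolation=cv2.INTER_CUBIC),'s7.png')
E
```

```text
(no output)
```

View pics/w7.png

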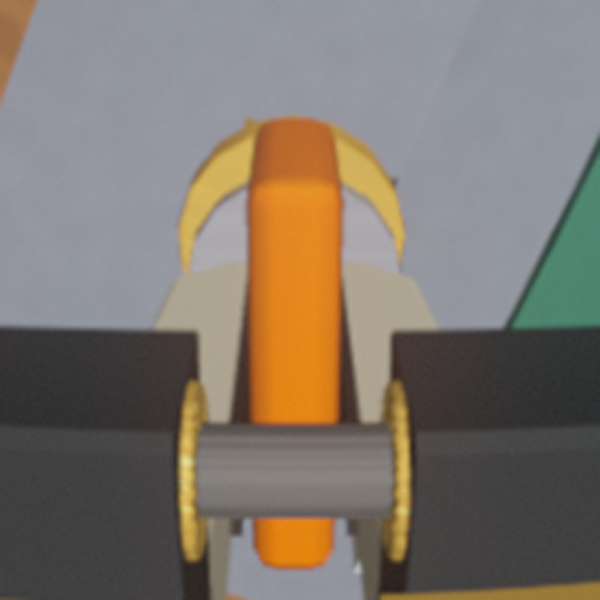

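View pics/s7.png

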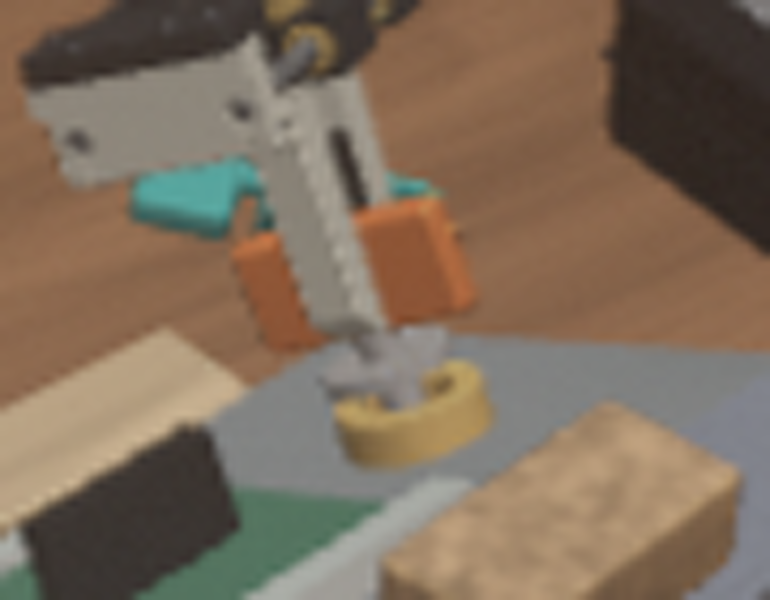

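```bash
cat > key.py <<'E'
from h import *
import sys
s=snap('wrist'); f=s['frame'].astype(int); c=cloudw(s)
m=(f[...,0]>150)&(f[...,0]-f[...,1]>70)&(f[...,2]<90); m[:,:230]=0;m[:,330:]=0
X=((c[m]-L)@RL)*1000; v,u=np.nonzero(m)
k=(abs(X[:,0])<60)&(abs(X[:,1])<60)&(X[:,2]>20)&(X[:,2]<90); X=X[k];u=u[k];v=v[k]
A=np.c_[X[:,:2],np.ones(len(X))]
# robust top-plane
zm=np.percentile(X[:,2],60); K=X[:,2]>zm-6
for i in range(8):
    co,*_=np.linalg.lstsq(A[K],X[K,2],rcond=None); r=X[:,2]-A@co; K=abs(r)<1.5
print('n',K.sum(),'plane',co.round(3),'normal tilt deg x,y',np.degrees(np.arctan(-co[:2])).round(1))
T=X[K]; cen=(T[:,:2].min(0)+T[:,:2].max(0))/2
d=T[:,:2]-T[:,:2].mean(0); w,V=np.linalg.eigh(d.T@d); ax=V[:,1]; t=T[:,:2]@ax; n=T[:,:2]@V[:,0]
print('axis angle',np.degrees(np.arctan2(ax[1],ax[0])).round(1),'len',(t.max()-t.min()).round(1),'wid',(n.max()-n.min()).round(1),'centre',((t.max()+t.min())/2*ax+(n.max()+n.min())/2*V[:,0]).round(1),'z',T[:,2].mean().round(1))
E
python3 key.py; python3 q.py
```

```text
n 2462 plane [6.800e-02 3.300e-02 5.956e+01] normal tilt deg x,y [-3.9 -1.9]
axis angle -157.2 len 69.7 wid 12.5 centre [-4.2 -2.8] z 59.9
t 14.23 p [0.5783 0.1137 0.1331] z [ 0.426  0.066 -0.902] x [ 0.48  -0.862  0.164] F [-5.  -2.2  6.7] M [-0.5   0.98 -0.17] w 0.0141 q [-0.54  0.52  0.41  2.12 -1.11  0.19 -0.19]
(array([-2.4, -1.6, 24.7]), np.float64(-67.25)) Flock [-1.9 -1.4  8.3] [-0.39  1.04 -0.  ]
```

play_rows --pt "0 0 -2 -0.3 0" --pt "0 0 -2 0 0" --pt "0 0 0 0 0"

```text
clock: 14.48
tool_pos: [0.5791, 0.1143, 0.1336]
eef_rot: [-2.461, 1.391, -0.499]
ft_force: [-8.9, -4.2, 6.9]
grip_width: 0.0137
```

```bash
python3 key.py; python3 q.py
```

```text
n 2466 plane [6.0000e-02 2.4000e-02 5.9499e+01] normal tilt deg x,y [-3.5 -1.4]
axis angle -157.2 len 70.8 wid 12.6 centre [-3.1 -2.3] z 59.9
t 14.53 p [0.5791 0.1142 0.1336] z [ 0.423  0.064 -0.904] x [ 0.48  -0.862  0.163] F [-7.4 -3.7  7.5] M [-1.1   1.76 -0.33] w 0.0139 q [-0.56  0.53  0.43  2.11 -1.09  0.2  -0.21]
(array([-1.4, -1.1, 24.8]), np.float64(-67.28)) Flock [-4.  -2.5 10.2] [-0.9   1.9   0.05]
```

play_rows --pt "0.22 0 0 0 0" --pt "0.22 0 0 0 0" --pt "0.22 0 0 0 0"

```text
clock: 14.78
tool_pos: [0.5815, 0.1175, 0.1343]
eef_rot: [-2.46, 1.384, -0.501]
ft_force: [0.7, -0.6, -0.7]
grip_width: 0.0203
```

```bash
python3 key.py; python3 q.py
```

```text
n 2236 plane [8.4000e-02 4.4000e-02 6.0153e+01] normal tilt deg x,y [-4.8 -2.5]
axis angle -157.3 len 70.2 wid 12.7 centre [-5.9 -3.1] z 60.3
t 14.83 p [0.5813 0.1175 0.1342] z [ 0.425  0.068 -0.903] x [ 0.483 -0.86   0.163] F [ 0.2  0.2 -0.5] M [-0.08  0.59 -0.  ] w 0.0201 q [-0.56  0.53  0.43  2.11 -1.1   0.2  -0.21]
(array([ 1.3,  1.7, 24.2]), np.float64(-67.08)) Flock [ 0.   0.2 -0.6] [ 0.    0.59 -0.  ]
```

The key is partly in (tip about −36 mm) but leans 5° along the plate. I'll regrip across the breadth, so closing the jaws sets it upright.

play_rows --pt "0.8 0 0 0 0" --pt "1 0 0 0 0" --pt "1 0 0 -5 0" --pt "1 0 0 -20 0" --pt "1 0 0 -20 -6" --pt "1 0 0 0 -7" --pt "1 0 0 0 -7" --pt "1 0 0 0 -7" --pt "1 0 0 0 -7" --pt "1 0 0 0 -7"

```text
clock: 15.67
tool_pos: [0.5612, 0.1137, 0.1749]
eef_rot: [-2.907, 0.445, -0.632]
ft_force: [0.0, 0.4, -0.2]
grip_width: 0.0826
```

play_rows --pt "1 0 0 0 -7" --pt "1 0 0 0 -7" --pt "1 0 0 0 -7" --pt "1 0 0 0 -7" --pt "1 0 0 0 -7" --pt "1 0 0 0 -7" --pt "1 0 0 0 -7"

```text
clock: 16.25
tool_pos: [0.5612, 0.1134, 0.1747]
eef_rot: [2.9, 0.82, 0.675]
ft_force: [-1.4, -0.6, -0.2]
grip_width: 0.0933
```

```bash
python3 q.py; python3 - <<'E'
from h import *
s=snap('wrist'); save(s['frame'],'w8.png'); c=cloudw(s)
E
```

```text
t 16.25 p [0.5612 0.1134 0.1747] z [ 0.424  0.066 -0.903] x [0.764 0.51  0.396] F [-1.4 -0.6 -0.2] M [-0.15  0.41  0.03] w 0.0933 q [-0.46  0.41  0.27  2.11 -0.37  0.2   0.66]
(array([-0.2,  0.6, 69.6]), np.float64(23.23)) Flock [-1.4 -0.4  0.4] [-0.07  0.43  0.07]
```

View pics/w8.png

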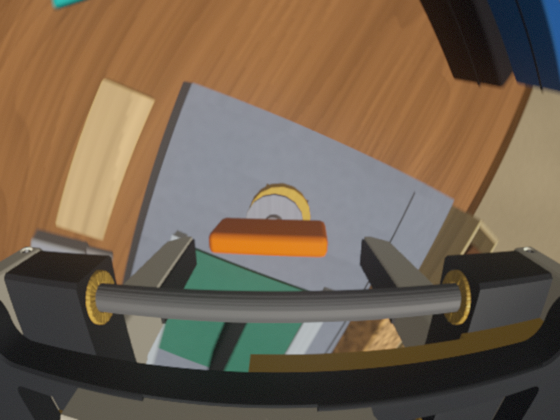

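```bash
python3 - <<'E'
from h import *
s=dict(np.load('last_wrist.npz')); k=8
im=cv2.resize(s['frame'],None,fx=k,fy=k,interpolation=cv2.INTER_CUBIC)
for t in np.linspace(0,2*np.pi,200):
    for r,z,col in((.024,0,(255,0,0)),(.0145,0,(0,255,0)),(.021,.0137+.0,(0,0,255)),(.021,.0077,(0,0,255))):
        u,v=projw(s,L+RL@[r*np.cos(t),r*np.sin(t),z]); cv2.circle(im,(int((u+.5)*k),int((v+.5)*k)),1,col,-1)
im=im[165*k:270*k,195*k:345*k]; save(cv2.resize(im,(800,560)),'ring2.png')
E
sed -i 's/^s=snap/s=snap/; s/m\[:,:230\]=0;m\[:,330:\]=0/m[:,:200]=0;m[:,345:]=0;m[300:]=0/' key.py; python3 key.py
```

```text
n 2104 plane [ 1.1000e-01 -1.6000e-02  6.0152e+01] normal tilt deg x,y [-6.3  0.9]
axis angle -157.5 len 69.1 wid 12.4 centre [-6.8 -2.5] z 59.5
```

View pics/ring2.png

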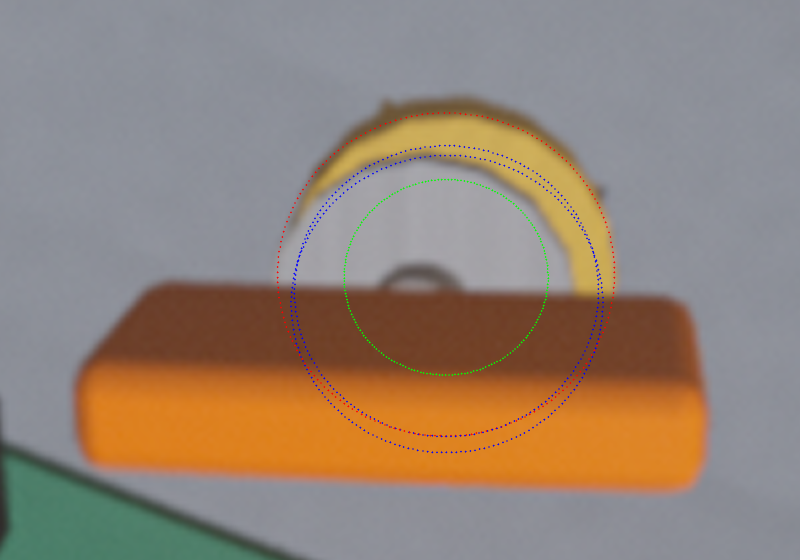

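```bash
python3 - <<'E'
from h import *
print(rel(L+RL@[0,0,.026]))
E
```

```text
[-0.4  0.6 43.6]
```

play_rows --pt "1 -1.4 0.5 20 0.5" --pt "1 0 0 20 0" --pt "1 0 0 3.5 0" --pt "0.8 1 0 0 0" --pt "0.6 0 0 0 0" --pt "0.6 0 0 0 0" --pt "0.6 0 0 0 0" --pt "0.6 0 0 0 0"

```text
clock: 17.02
tool_pos: [0.5793, 0.1158, 0.1358]
eef_rot: [2.91, 0.8, 0.676]
ft_force: [-1.8, -0.8, 1.4]
grip_width: 0.0724
```

```bash
python3 q.py;python3 key.py
```

```text
t 17.02 p [0.5793 0.1158 0.1358] z [ 0.424  0.067 -0.903] x [0.771 0.497 0.399] F [-1.8 -0.8  1.4] M [-0.24  0.64 -0.04] w 0.0724 q [-0.38  0.5   0.17  2.1  -0.41  0.11  0.68]
(array([-0. ,  0.3, 26.5]), np.float64(22.38)) Flock [-1.1 -0.5  2.1] [-0.15  0.66  0.02]
n 2918 plane [ 0.07  -0.072 59.96 ] normal tilt deg x,y [-4.   4.1]
axis angle -158.1 len 66.4 wid 12.6 centre [-2.8 -1.7] z 59.8
```

play_rows --pt "0 0 0 0 0" --pt "0 0 0 0 0" --pt "0 0 0 0 0"

```text
clock: 17.32
tool_pos: [0.5796, 0.1156, 0.1355]
eef_rot: [2.909, 0.8, 0.676]
ft_force: [-2.3, -1.2, 3.9]
grip_width: 0.0723
```

```bash
python3 q.py;python3 key.py
```

```text
t 17.32 p [0.5796 0.1156 0.1355] z [ 0.424  0.067 -0.903] x [0.771 0.497 0.399] F [-2.3 -1.2  3.9] M [-0.27  0.67 -0.03] w 0.0723 q [-0.38  0.5   0.17  2.1  -0.41  0.11  0.68]
(array([ 0. ,  0.2, 26.2]), np.float64(22.38)) Flock [-0.5 -0.8  4.5] [-0.17  0.7   0.04]
n 2931 plane [ 0.069 -0.069 59.592] normal tilt deg x,y [-3.9  4. ]
axis angle -158.1 len 66.6 wid 12.7 centre [-2.8 -1.9] z 59.5
```

play_rows --pt "0 0 0 0.4 -2" --pt "0 0 0 0.2 -2" --pt "0 0 0 0 -2" --pt "0 0 0 0 0"

```text
clock: 17.7
tool_pos: [0.5794, 0.1161, 0.1338]
eef_rot: [2.843, 0.948, 0.664]
ft_force: [-0.5, 1.2, -2.2]
grip_width: 0.0723
```

```bash
python3 q.py
```

```text
t 17.7 p [0.5794 0.1161 0.1338] z [ 0.422  0.067 -0.904] x [0.716 0.587 0.378] F [-0.5  1.2 -2.2] M [-0.13  0.7   0.02] w 0.0723 q [-0.37  0.5   0.16  2.1  -0.35  0.11  0.74]
(array([-0.7,  0.6, 24.7]), np.float64(28.52)) Flock [-1.2  1.2 -1.9] [-0.01  0.71  0.03]
```

play_rows --pt "0 0 0 1.5 -1" --pt "0 0 0 1.5 0" --pt "0 0 0 0 0"

```text
clock: 17.95
tool_pos: [0.581, 0.1162, 0.1311]
eef_rot: [2.832, 0.969, 0.663]
ft_force: [-1.0, -0.8, -3.3]
grip_width: 0.0726
```

```bash
python3 q.py
```

```text
t 17.95 p [0.581  0.1162 0.1311] z [ 0.423  0.067 -0.904] x [0.707 0.599 0.375] F [-1.  -0.8 -3.3] M [-0.13  0.73  0.02] w 0.0726 q [-0.37  0.51  0.15  2.1  -0.35  0.1   0.75]
(array([-0.5,  0.5, 21.6]), np.float64(29.4)) Flock [-2.3 -0.7 -2.5] [-0.01  0.74  0.03]
```

play_rows --pt "0 0 0 1 0" --pt "0 0 0 1 0" --pt "0 0 0 0.5 0" --pt "0 0 0 0 0"

```text
clock: 18.28
tool_pos: [0.5822, 0.1162, 0.1294]
eef_rot: [2.832, 0.968, 0.664]
ft_force: [-0.4, 0.5, -1.0]
grip_width: 0.0724
```

```bash
python3 q.py; python3 key.py
```

```text
t 18.28 p [0.5822 0.1162 0.1294] z [ 0.424  0.067 -0.903] x [0.707 0.599 0.376] F [-0.4  0.5 -1. ] M [-0.16  0.72  0.02] w 0.0724 q [-0.36  0.51  0.15  2.1  -0.35  0.1   0.75]
(array([-0.1,  0.3, 19.5]), np.float64(29.39)) Flock [-0.7  0.5 -0.8] [-0.04  0.73  0.04]
n 2923 plane [ 0.079 -0.066 52.965] normal tilt deg x,y [-4.5  3.8]
axis angle -151.1 len 66.3 wid 12.5 centre [-2.7 -1.9] z 52.8
```

play_rows --pt "0 0 0 0.7 -1" --pt "0 0 0 0.7 1" --pt "0 0 0 0 0"

```text
clock: 18.58
tool_pos: [0.5827, 0.116, 0.1288]
eef_rot: [2.833, 0.967, 0.665]
ft_force: [-2.5, -1.0, 2.1]
grip_width: 0.0725
```

```bash
python3 q.py; python3 key.py;python3 - <<'E'
from h import *
s=snap('scene'); save(cv2.resize(s['frame'][160:230,270:360],(770,600),interpolation=cv2.INTER_CUBIC),'s9.png')
E
```

```text
t 18.58 p [0.5827 0.116  0.1288] z [ 0.424  0.067 -0.903] x [0.708 0.598 0.376] F [-2.5 -1.   2.1] M [-0.35  0.91 -0.1 ] w 0.0725 q [-0.36  0.51  0.15  2.1  -0.35  0.1   0.75]
(array([ 0. ,  0.1, 18.8]), np.float64(29.32)) Flock [-1.5 -0.7  3. ] [-0.23  0.95  0.  ]
n 2932 plane [ 0.079 -0.064 52.152] normal tilt deg x,y [-4.5  3.7]
axis angle -150.9 len 66.5 wid 12.1 centre [-2.7 -2.1] z 52.0
```

View pics/s9.png

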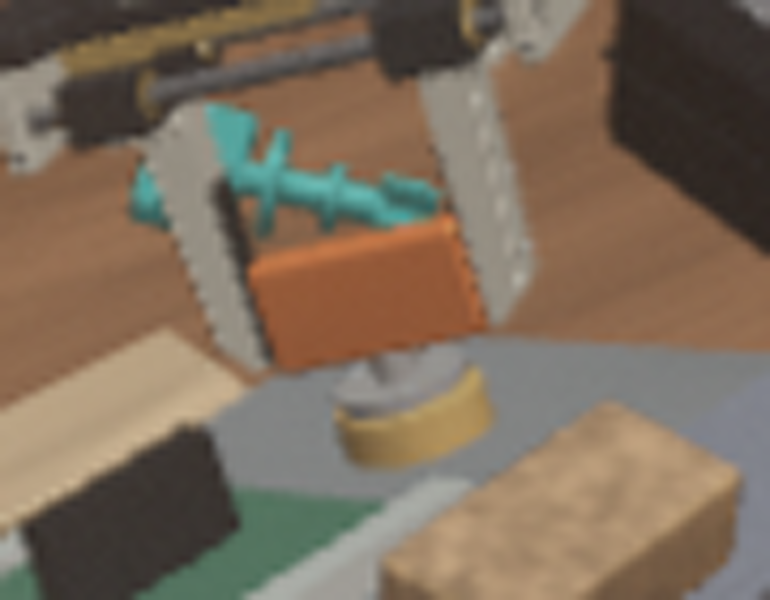

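The shoulder disc now sits on the collar: in the crop the disc at (400,385) is flush on the brass, and the handle top is at 52 mm, matching −44 at the tip. Now clockwise to the stop.

play_rows --pt "0 0 0 0 3" --pt "0 0 0 0 5" --pt "0 0 0 0 5" --pt "0 0 0 0 5" --pt "0 0 0 0 5" --pt "0 0 0 0 4" --pt "0 0 0 0 0"

```text
clock: 19.27
tool_pos: [0.5825, 0.1162, 0.1286]
eef_rot: [-3.025, -0.283, -0.683]
ft_force: [-3.9, -1.2, 4.7]
grip_width: 0.0722
```

```bash
python3 q.py; python3 key.py
```

```text
t 19.27 p [0.5825 0.1162 0.1286] z [ 0.424  0.067 -0.903] x [0.887 0.171 0.429] F [-3.9 -1.2  4.7] M [-0.41  1.21  0.01] w 0.0722 q [-0.39  0.51  0.2   2.1  -0.58  0.11  0.5 ]
(array([-0.2,  0.3, 18.7]), np.float64(2.34)) Flock [-1.6 -0.6  6. ] [-0.2   1.26  0.1 ]
n 2934 plane [ 3.7000e-02 -1.0000e-01  5.2112e+01] normal tilt deg x,y [-2.1  5.7]
axis angle -178.2 len 66.3 wid 12.5 centre [-3.3 -0.8] z 52.0
```

play_rows --pt "0 0 0 0 3" --pt "0 0 0 0 3" --pt "0 0 0 0 2" --pt "0 0 0 0 0"

```text
clock: 19.65
tool_pos: [0.5821, 0.1167, 0.1284]
eef_rot: [-3.009, -0.077, -0.671]
ft_force: [-4.2, -1.1, 6.1]
grip_width: 0.0723
```

```bash
python3 q.py; python3 key.py
```

```text
t 19.65 p [0.5821 0.1167 0.1284] z [ 0.423  0.068 -0.904] x [0.904 0.036 0.426] F [-4.2 -1.1  6.1] M [-0.29  1.32  0.29] w 0.0723 q [-0.41  0.52  0.21  2.1  -0.64  0.11  0.43]
(array([-0.5,  0.8, 18.6]), np.float64(-5.43)) Flock [-1.3 -0.5  7.3] [0.04 1.34 0.3 ]
n 2932 plane [ 2.2000e-02 -1.0900e-01  5.2108e+01] normal tilt deg x,y [-1.3  6.2]
axis angle 174.0 len 66.4 wid 12.2 centre [-3.5 -0.2] z 52.0
```

play_rows --pt "0 0 0 -0.3 2" --pt "0 0 0 0 1" --pt "0 0 0 0 0"

```text
clock: 19.95
tool_pos: [0.5819, 0.1173, 0.1284]
eef_rot: [-2.999, 0.0, -0.665]
ft_force: [-4.2, -0.0, 4.4]
grip_width: 0.0719
```

```bash
python3 q.py; python3 key.py
```

```text
t 19.95 p [0.5819 0.1173 0.1284] z [ 0.422  0.068 -0.904] x [ 0.906 -0.015  0.422] F [-4.2 -0.   4.4] M [-0.25  1.42  0.87] w 0.0719 q [-0.41  0.52  0.22  2.1  -0.67  0.11  0.4 ]
(array([-0.7,  1.4, 18.7]), np.float64(-8.39)) Flock [-1.9  0.6  5.7] [0.33 1.44 0.81]
n 2979 plane [ 1.4000e-02 -1.1400e-01  5.2175e+01] normal tilt deg x,y [-0.8  6.5]
axis angle 171.2 len 66.2 wid 12.3 centre [-3.7  0.7] z 52.0
```

Torque climbs to 0.8 N·m at about −8°, so that is the stop. I'll relax slightly, open, and retreat along the key.

play_rows --pt "0 0 0 -0.3 -2" --pt "1 0 0 0 0" --pt "1 0 0 0 0" --pt "1 0 0 0 0" --pt "1 0 0 0 0" --pt "1 0 0 -5 0" --pt "1 0 0 -20 0" --pt "1 0 0 -30 0" --pt "1 0 0 -20 0"

```text
clock: 20.75
tool_pos: [0.5506, 0.1106, 0.1982]
eef_rot: [-3.005, -0.044, -0.672]
ft_force: [0.6, 0.0, 0.8]
grip_width: 0.0933
```

```bash
python3 q.py; python3 key.py; python3 - <<'E'
from h import *
s=snap('wrist'); save(s['frame'],'w10.png')
f=s['frame'].astype(int); c=cloudw(s)
X=((c-L)@RL)*1000
m=(f.max(-1)<60)&(X[...,2]>0)&(X[...,2]<32)&(abs(X[...,0])<40)&(X[...,1]<-60)&(X[...,1]>-180)
Y=X[m]; print(m.sum(), np.percentile(Y,[2,50,98],axis=0).round(1))
v,u=np.nonzero(m); print(u.min(),u.max(),v.min(),v.max())
E
```

```text
t 20.75 p [0.5506 0.1106 0.1982] z [ 0.425  0.067 -0.903] x [0.904 0.014 0.426] F [0.6 0.  0.8] M [-0.1   0.47 -0.01] w 0.0933 q [-0.62  0.38  0.48  2.11 -0.56  0.28  0.33]
(array([-0.1, -0.6, 95.5]), np.float64(-6.7)) Flock [ 0.8 -0.1  0.5] [-0.03  0.48  0.01]
n 1634 plane [ 3.0000e-03 -1.6000e-02  5.1624e+01] normal tilt deg x,y [-0.2  0.9]
axis angle 177.2 len 70.0 wid 12.7 centre [-0.5  1.3] z 51.6
426 [[  -5.1 -134.     1.7]
 [   0.8 -115.3   27.7]
 [   6.8  -79.9   28.9]]
283 300 289 353
```

View pics/w10.png

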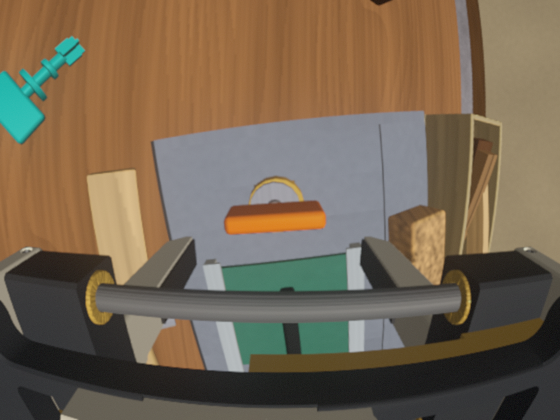

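```bash
python3 - <<'E'
from h import *
c=np.load('cT.npy').reshape(-1,3); X=((c-L)@RL)*1000
m=(abs(X[:,0])<120)&(X[:,1]<-50)&(X[:,1]>-270)&(X[:,2]>25)&(X[:,2]<200)
Y=X[m]; 
for lo in range(-120,120,20):
    k=(Y[:,0]>=lo)&(Y[:,0]<lo+20); print(lo, Y[k][:,2].max().round(0) if k.any() else None, Y[k][:,1].min().round(0) if k.any() else None)
print('hover',rel(L+RL@[.001,-.115,.06]),'down',rel(L+RL@[.001,-.115,-.001]))
E
```

```text
-120 None None
-100 None None
-80 None None
-60 None None
-40 None None
-20 33.0 -149.0
0 36.0 -147.0
20 None None
40 None None
60 None None
80 None None
100 30.0 -255.0
hover [ 12.2 114.4  35.9] down [ 11.4 114.9  96.9]
```

play_rows --pt "0.55 0 0 0 -6.7" --pt "0.55 0 36 0 0" --pt "0.55 0 38 0 0" --pt "0.55 1 40 10 0" --pt "0.55 0 0 24 0" --pt "0.55 0 0 0 0"

```text
clock: 21.35
tool_pos: [0.5831, -0.0043, 0.1628]
eef_rot: [-3.026, -0.21, -0.676]
ft_force: [-0.6, 1.2, -0.6]
grip_width: 0.0579
```

```bash
python3 q.py; python3 - <<'E'
from h import *
print('down',rel(L+RL@[.001,-.115,-.001]))
s=snap('wrist'); save(s['frame'],'w11.png')
s=snap('scene'); save(cv2.resize(s['frame'][120:290,200:410],(741,600),interpolation=cv2.INTER_CUBIC),'s11.png')
E
```

```text
t 21.35 p [ 0.5831 -0.0043  0.1628] z [ 0.421  0.062 -0.905] x [0.896 0.124 0.426] F [-0.6  1.2 -0.6] M [-0.03  0.52  0.02] w 0.0579 q [-0.1   0.44  0.15  2.09 -0.64  0.23  0.76]
(array([  -1. , -119. ,   56.8]), np.float64(-0.38)) Flock [-0.6  1.3 -0.3] [0.05 0.52 0.  ]
down [ 1.7 -4.  57.8]
```

View pics/w11.png

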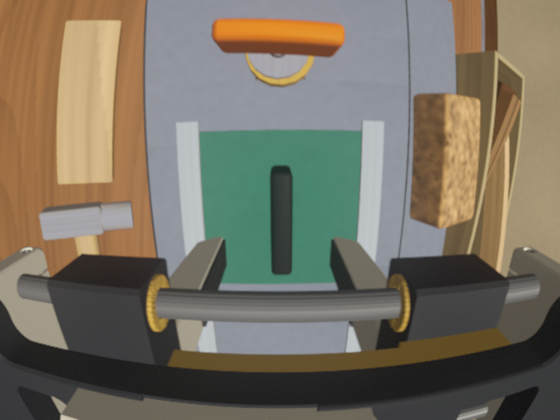

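View pics/s11.png

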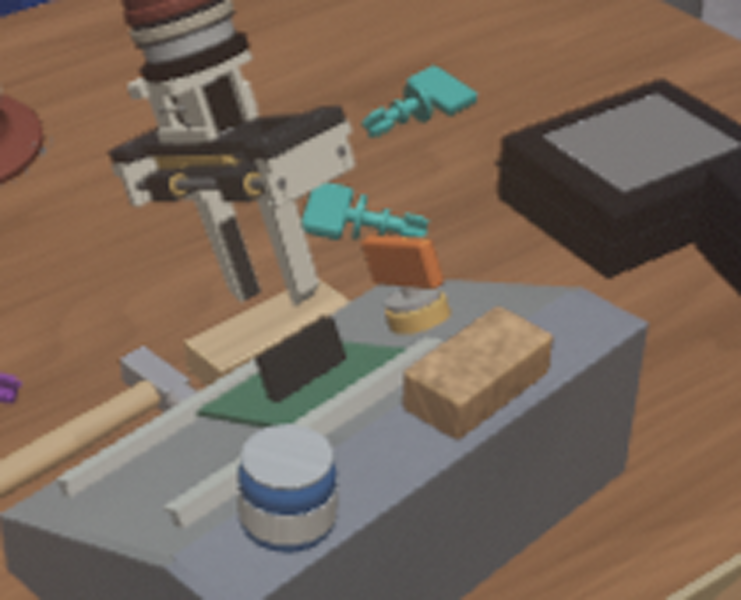

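The black bar at (282,220) lies between the fingers at (225..332). Going down and closing.

play_rows --pt "0.4 1.7 -4 15 0" --pt "0.35 0 0 20 0" --pt "0.3 0 0 15 0" --pt "0.2 0 0 6 0" --pt "0 0 0 0 0" --pt "0 0 0 0 0" --pt "0 0 0 0 0"

```text
clock: 22.03
tool_pos: [0.6061, 0.0098, 0.1158]
eef_rot: [-3.021, -0.225, -0.676]
ft_force: [0.8, 0.6, -4.9]
grip_width: 0.0136
```

```bash
python3 q.py
```

```text
t 22.03 p [0.6061 0.0098 0.1158] z [ 0.421  0.068 -0.904] x [0.895 0.133 0.427] F [ 0.8  0.6 -4.9] M [-0.14  1.01  0.04] w 0.0136 q [-0.04  0.55  0.02  2.07 -0.69  0.11  0.8 ]
(array([   1.6, -108.4,    3.7]), np.float64(0.15)) Flock [-1.3  0.5 -4.9] [0.02 1.02 0.03]
```

play_rows --pt "0 0 4 0 0" --pt "0 0 8 0 0" --pt "0 0 12 0 0" --pt "0 0 12 0 0" --pt "0 0 12 0 0" --pt "0 0 12 0 0" --pt "0 0 12 0 0" --pt "0 0 10 0 0"

```text
clock: 22.7
tool_pos: [0.6183, -0.0734, 0.1157]
eef_rot: [-3.022, -0.223, -0.677]
ft_force: [-5.7, 1.1, 1.6]
grip_width: 0.0139
```

```bash
python3 q.py
```

```text
t 22.7 p [ 0.6183 -0.0734  0.1157] z [ 0.422  0.067 -0.904] x [0.895 0.132 0.427] F [-5.7  1.1  1.6] M [0.25 1.49 0.25] w 0.0139 q [ 0.18  0.57 -0.05  2.01 -0.65  0.17  0.91]
(array([   1.7, -192.5,    3.6]), np.float64(0.07)) Flock [-4.3  1.9  3.7] [0.52 1.44 0.03]
```

play_rows --pt "0 0 8 0 0" --pt "0 0 6 0 0" --pt "0 0 4 0 0" --pt "0 0 3 0 0" --pt "0 0 0 0 0"

```text
clock: 23.12
tool_pos: [0.6205, -0.0892, 0.1157]
eef_rot: [-3.015, -0.229, -0.673]
ft_force: [-8.6, 5.9, 5.3]
grip_width: 0.014
```

```bash
python3 q.py
```

```text
t 23.12 p [ 0.6205 -0.0892  0.1157] z [ 0.419  0.074 -0.905] x [0.895 0.134 0.426] F [-8.6  5.9  5.3] M [0.99 1.65 0.52] w 0.014 q [ 0.23  0.57 -0.06  2.   -0.64  0.19  0.94]
(array([   1.6, -208.5,    3.6]), np.float64(0.22)) Flock [-4.7  7.1  8.1] [ 1.32  1.49 -0.04]
```

Travel 100 mm, with force now rising at the end stop. One more light push, then check with a picture before releasing.

play_rows --pt "0 0 3 0 0" --pt "0 0 3 0 0" --pt "0 0 0 0 0"

```text
clock: 23.37
tool_pos: [0.6206, -0.0895, 0.1156]
eef_rot: [-3.008, -0.237, -0.667]
ft_force: [-9.7, 12.3, 8.5]
grip_width: 0.0137
```

```bash
python3 q.py; python3 - <<'E'
from h import *
s=snap('scene'); save(cv2.resize(s['frame'][120:290,200:410],(741,600),interpolation=cv2.INTER_CUBIC),'s12.png')
E
```

```text
t 23.37 p [ 0.6206 -0.0895  0.1156] z [ 0.416  0.083 -0.905] x [0.895 0.138 0.424] F [-9.7 12.3  8.5] M [2.28 1.72 1.05] w 0.0137 q [ 0.24  0.58 -0.07  1.99 -0.64  0.2   0.95]
(array([   1.6, -208.7,    3.5]), np.float64(0.41)) Flock [-3.5 13.6 11. ] [ 2.72  1.37 -0.11]
```

View pics/s12.png

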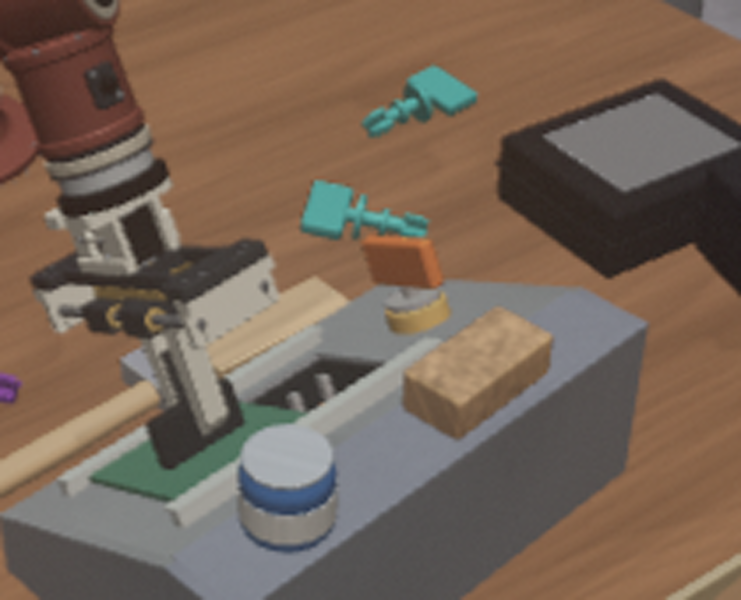

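The shutter is open with the black cavity exposed, and the measured 13.6 N shows it is at the stop. Relaxing, releasing, and retreating.

play_rows --pt "0 0 -4 0 0" --pt "0 0 -4 0 0" --pt "0 0 0 0 0" --pt "0.3 0 0 0 0" --pt "0.4 0 0 0 0" --pt "0.4 0 0 0 0" --pt "0.4 0 0 -10 0" --pt "0.4 0 0 -30 0" --pt "0.4 0 0 -35 0" --pt "0.4 0 0 -35 0"

```text
clock: 24.25
tool_pos: [0.5756, -0.0994, 0.2167]
eef_rot: [-3.022, -0.222, -0.682]
ft_force: [0.7, 0.7, -0.0]
grip_width: 0.0371
```

play_rows --pt "0.4 0 0 -35 0" --pt "0.4 0 0 -20 0" --pt "0.4 0 0 0 0" --pt "0.4 0 0 0 0"

```text
clock: 24.58
tool_pos: [0.5533, -0.1028, 0.267]
eef_rot: [-3.022, -0.223, -0.688]
ft_force: [-0.3, 0.4, -0.4]
grip_width: 0.0373
```

```bash
python3 q.py; python3 - <<'E'
from h import *
s=snap('wrist'); save(s['frame'],'w13.png'); f=s['frame'].astype(int); c=cloudw(s); X=((c-L)@RL)*1000
m=(f.max(-1)<60)&(X[...,2]>15)&(X[...,2]<40)&(abs(X[...,0])<40)&(X[...,1]<-100)&(X[...,1]>-270)
print(m.sum(),np.percentile(X[m],[1,50,99],axis=0).round(1))
m=(f[...,0]>150)&(f[...,0]-f[...,1]>70)&(f[...,2]<90)&(np.hypot(X[...,0],X[...,1])<50)&(X[...,2]>47)&(X[...,2]<60)
Y=X[m]; print('handle top',m.sum(),Y.min(0).round(1),Y.max(0).round(1),np.median(Y,axis=0).round(1))
s=snap('scene'); save(cv2.resize(s['frame'][120:290,200:410],(741,600),interpolation=cv2.INTER_CUBIC),'s13.png')
s=snap('top'); save(s['frame'],'t13.png')
E
```

```text
t 24.58 p [ 0.5533 -0.1028  0.267 ] z [ 0.428  0.065 -0.901] x [0.892 0.132 0.433] F [-0.3  0.4 -0.4] M [-0.17  0.47  0.  ] w 0.0373 q [ 0.08  0.27  0.2   1.99 -0.46  0.53  0.77]
(array([   3.5, -212.2,  169.7]), np.float64(0.1)) Flock [-0.4  0.5 -0.3] [-0.09  0.49  0.05]
24 [[  -4.3 -234.1   15.6]
 [  -0.8 -180.4   24.1]
 [   4.6 -180.3   27.8]]Traceback (most recent call last):
  File "<stdin>", line 6, in <module>
    return umr_minimum(a, axis, None, out, keepdims, initial, where)
ValueError: zero-size array to reduction operation minimum which has no identity
```

View pics/w13.png

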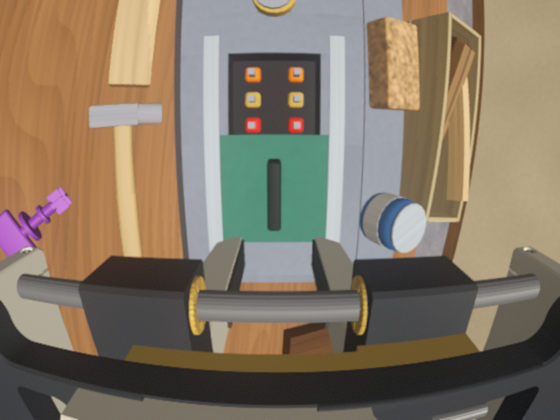

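```bash
python3 - <<'E'
from h import *
s=snap('scene'); save(cv2.resize(s['frame'][120:290,200:410],(741,600),interpolation=cv2.INTER_CUBIC),'s14.png')
s=snap('top'); save(s['frame'],'t14.png')
E
```

```text
(no output)
```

View pics/s14.png

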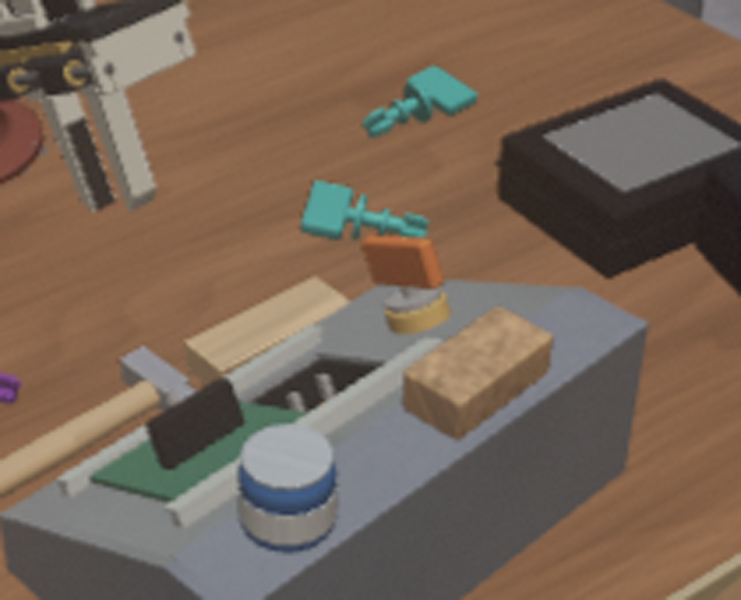

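View pics/t14.png

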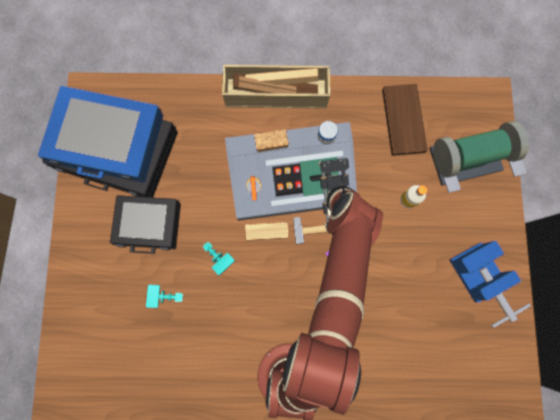

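The scene crop at (415,300) shows the key seated on the collar, and the shutter stands open with its grip at (195,425). The block, tin, offcut, case, glue and the visible parts of the hammer look unchanged. Handing in.

```bash
python3 -c "
from plant import manip
print(manip.finish_job())"
```

```text
the job is handed in; nothing more can be done
None
```

I did the job in the order asked and handed it in at about 24.7 s of the 61 s allowed. The key is home and turned to the stop, the shutter is open, and the robot is touching nothing.

**How it went**
- **Tool tilt:** The moves cannot tilt the tool, so I tilted it to the 25° lock axis by reaching past the arm's limit.
- **Search:** I gripped the key by its plate and searched clockwise to 51° without finding a drop.
- **Drop:** It began to drop at about 18° counter-clockwise but jammed part-way because it leaned about 5°. I regripped it across the breadth, and it went home at about 29°.
- **Unlock and slide:** I turned it clockwise until the torque rose to 0.8 N·m at about −8°, let go, and slid the shutter to its end stop.

**Last checks**
- **Key:** After release the handle top was 51.6 mm above the collar mouth, against 52 mm expected. The shoulder disc is on the collar. The handle rested at about −3°, a few degrees back from the stop and inside the 14° allowance.
- **Shutter:** Its travel measured 100.3 mm in the grip, with 13.6 N at the stop. The bar's near edge is 100 mm along after release.
- **Bystanders:** The things lying around look unmoved in the views. The last top view hid part of the hammer behind the arm, but the wrist view taken just before showed it lying normally.

**What was not clean**
- Pressing force reached about 21 N for a moment during the jam, above the advised 15 N. I backed off at once.
- The last script reading of the handle top failed because the handle was out of the wrist camera's view, so the final key check rests on the scene picture and the earlier measurement.

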